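# Pack the hanging reagent bottles and clamp the transport box shut

### The job

The testing session is over: lift every reagent bottle off its rack hook and stand it upright on the floor of the transport box. When all of them are in, put the lid on so that it sits flat and fully home, then swing both clamps right down onto it. Leave the mouse and the cup where they are.

Things in the scene. Friction and masses are not known exactly. Their poses are not given: they have to be found in the camera images.
- box: Fixed open-topped grey box, 150 x 150 mm outside, 130 high, walls and floor 5 thick: room for four bottles, two by two, 35 mm off the centre lines. Origin: centre of underside; z up. Steel clamp brackets on its two y sides reach 114 mm out in y and 172 mm up, at x +6 to +38 on the +y side and x -6 to -38 on the -y side.
- box_in (a point): Centre of the box's inner floor, 5 mm above the desk, axes as the box.
- box_rim (a point): Centre of the box's mouth at rim height, 130 mm above the desk, axes as the box.
- lid: Loose square grey lid lying right way up: a 130 x 130 x 8 mm rubber plug (fits the box's mouth with 5 mm to spare each side) under a 150 x 150 x 8 mm plate. Origin: centre of the plug's underside, z up; on the closed box it is 122 mm above the box's origin. About 0.3 kg. A black bar handle on top runs along its y. Any quarter turn will do.
- lid_handle (a point): Centre of the lid's bar handle, 46 mm above the lid's origin; the bar is 56 mm long along the lid's y, 12 mm wide along its x and 14 mm high, held by two posts with a 23 mm gap below it.
- clamp_left (a joint): Clamp on the box's +y side, a bent steel bar on a hinge along the box's x. rad: 0 = down, arm level over the lid, its rubber foot on the plate; it swings up and outwards as the value grows (1.57 = upright; stops at 2.9). Stays where it is left.
- clamp_right (a joint): Clamp on the box's -y side, the same as the left one turned half round.
- clamp_left_grip (a point): Point to hold on the left clamp's round grip bar (12 mm thick, 55 long, parallel to the hinge, free at its +x end). The arm that carries it is 36 mm to the box's -x side of this point. Clamp down: 24 mm above the lid's plate. A rubber foot 23 mm long points to the lid from the arm near the bar.
- clamp_right_grip (a point): The same point on the right clamp; its arm is 36 mm to the box's +x side.
- clamp_left_hinge (a point): On the left clamp's hinge line, fixed to the box (box axes), at 22, 103, 162 mm from the box's origin. The grip point lies 36 mm further in x and circles it at 65 mm radius: at angle a it is at y = -65 cos a, z = +65 sin a from here.
- clamp_right_hinge (a point): On the right clamp's hinge line: -22, -103, 162 mm from the box's origin. Grip point 36 mm further in -x; at angle a it is at y = +65 cos a, z = +65 sin a from this point.
- rack: Fixed white rack, origin: centre of its foot on the desk. A 12 mm rail along its y at 130 mm height (end posts 139 high) carries four steel hooks (round, 8 mm thick) that point to its -x, at y -87, -29, 29, 87 mm, centre line 130 mm high, 78 mm long, their tips turned up to 142 mm height.
- mouse: Bystander: black computer mouse, about 105 x 60 x 35 mm, origin centre of underside. Leave alone.
- cup: Bystander: white ceramic cup, 72 mm wide, 90 mm high, origin centre of underside. Leave alone.
- bottle1: White square bottle, 44 x 44, neck top at 60 mm, with a flat tab above (44 mm wide along its y, 12 thick along its x, up to 112) with a window 26 wide, 60 to 90 mm up. Origin: centre of base. About 90 g. Hangs by the window on a rack hook, base 44 mm above the desk, 45 mm before the rail. Free it: lift 9 to 21 mm (15 is best), draw it 45 mm to the rack's -x. May be absent (None).
- bottle1_tab (a point): Centre of the solid grip part of that bottle's tab, 101 mm above its base, axes as the bottle.
- bottle2: White square bottle, 44 x 44, neck top at 60 mm, with a flat tab above (44 mm wide along its y, 12 thick along its x, up to 112) with a window 26 wide, 60 to 90 mm up. Origin: centre of base. About 90 g. Hangs by the window on a rack hook, base 44 mm above the desk, 45 mm before the rail. Free it: lift 9 to 21 mm (15 is best), draw it 45 mm to the rack's -x. May be absent (None).
- bottle2_tab (a point): Centre of the solid grip part of that bottle's tab, 101 mm above its base, axes as the bottle.
- bottle3: White square bottle, 44 x 44, neck top at 60 mm, with a flat tab above (44 mm wide along its y, 12 thick along its x, up to 112) with a window 26 wide, 60 to 90 mm up. Origin: centre of base. About 90 g. Hangs by the window on a rack hook, base 44 mm above the desk, 45 mm before the rail. Free it: lift 9 to 21 mm (15 is best), draw it 45 mm to the rack's -x. May be absent (None).
- bottle3_tab (a point): Centre of the solid grip part of that bottle's tab, 101 mm above its base, axes as the bottle.
- bottle4: White square bottle, 44 x 44, neck top at 60 mm, with a flat tab above (44 mm wide along its y, 12 thick along its x, up to 112) with a window 26 wide, 60 to 90 mm up. Origin: centre of base. About 90 g. Hangs by the window on a rack hook, base 44 mm above the desk, 45 mm before the rail. Free it: lift 9 to 21 mm (15 is best), draw it 45 mm to the rack's -x. May be absent (None).
- bottle4_tab (a point): Centre of the solid grip part of that bottle's tab, 101 mm above its base, axes as the bottle.
Things that resemble listed ones, but are neither listed nor needed, are in the scene too. Of the things that look like the lid, the larger one is meant.

How it is judged:
By the outcome, as a careful person would: the job done as asked, in the order asked, and still so for the second after the job is handed in, with the robot touching nothing.
Of bottle1, bottle2, bottle3, bottle4 only 3 to 4 are there at a start; the rules pass over those that are not, and their reading is None.
At some moment in a run one of lid may be knocked a few centimetres aside while the robot is not near it.
It also fails if it takes over 210 s, if anything falls off the work surface, if the arm or the gripper's body presses on something with over 40 N, if the wrist force passes 120 N, or if a joint passes its speed limit or range.

### The arm

A 6-joint arm with a two-finger parallel gripper is mounted at the origin on the work surface. World frame = base frame: x ahead of the robot, y to its left, z up, the work surface at z = 0. Lengths are in m, angles in rad, forces in N, time in s.
With the tool pointing down it reaches from about 0.25 to 0.725 m from the base axis. Payload 4 kg.
Tool frame: the origin (TCP) lies midway between the tips of the shut fingers; the grasp point (between the pads) lies 19 mm behind it (bot.grip_depth is the distance from the TCP to the grasp point, in m); z points along the fingers, y is the line along which they close (so a half turn about z gives the same grasp; the last joint's range is limited). The gripper opens to 85 mm and grips with 20 to 120 N. Pads are 22 mm wide; open, the fingers measure 114 mm over their backs; the gripper's body (76 mm by 85 mm) begins 54 mm behind the grasp point. The pads swing forward as they close: fully open they stand 13 mm farther back than shut.
Start: joints at [-1.125, 0.241, 0.005, 1.335, 0, 1.571], TCP at [0.216, -0.451, 0.231] pointing down, gripper open.
Joint ranges: [-2.72, 2.72], [-1.05, 1.87], [-1.09, 1.28], [-1.99, 2.15], [-1.42, 1.44], [-3.14, 3.14]. Speed limits (rad/s): [2.79, 2.79, 3.14, 3.14, 3.14, 3.14].

### API

Orientations are given as a unit quaternion [x, y, z, w].
In Python, from workcell import bot gives the robot as it stands.
- The arm moves only by the shell command python3 -m creep 'ROWS'. ROWS is JSON, one flat list of numbers, 5 for each row, row after row: the shift along the world's x, y, z in m, then the turn about the world's z in rad, then the finger opening in m, from 0 to 0.0854. In form: [x, y, z, twist, claw, x, y, z, twist, claw, ...]. A call has 1 to 10 rows; each row is the pose to reach, as a shift and turn from the pose commanded when the call began; what a row does not reach only later rows make up. A row lasts 1/12 s, in which the tool goes at most 41.7 mm and 7.16 degrees, less where a joint would pass 70% of its speed; a pose out of reach is approached as far as the arm can. A call with a gripper value outside its range is refused whole. The fingers move at their own pace and stop on an object; the grip force is fixed at half the most. Time passes only in rows, so rows that repeat a pose let the fingers close. It gives the time, the measured TCP pose, the force, the opening and the grip force at its end, in the units of the state.
- bot.get_obs(): the state, without advancing time (a new reading comes with each control period).
- bot.camera(name): name is "scene" or "top" or "wrist"; returns a dict with "pixels" (480x640x3 uint8, red, green, blue), "camera_matrix" (3x3 intrinsics, pixels), "extrinsics" (4x4, takes a point from world to camera coordinates); the wrist camera has in their place "T_tool_cam" (4x4, takes a point from camera to tool coordinates, whose origin is the TCP and whose axes are the flange's). Camera axes: x right, y down, z forward; pixel columns grow to the right and rows downward; lengths in m; the calibration is good to about 2 mm. A picture is of the moment at which its call begins: read the wrist's pose just before it. There is no depth.
- bot.job_done(): hands the job in; it is judged then, once.
Trained networks look in the newest picture that a camera, given by its name, has taken for a name from the list of things; names that differ only in an ending like _2 or _b are one class to them, and where a whole thing is asked for, a point or a joint stands for the part that bears it (a point fixed in the world has none). Each returns a list of dicts, best first, with "score" (0 to 1); they miss things now and then, are a little off and sometimes report something else, mostly with a low value. They report only what shows in the picture. A call takes as long as a camera call. They do not tell look-alikes from the thing itself.
- bot.look_for(camera, thing): "centre" ([column, row] as shares, 0 to 1, of the picture: columns of its width, rows of its height, amid what is visible of it).
- bot.place_of(camera, thing): "centre" ([column, row] as shares, 0 to 1, of the picture: columns of its width, rows of its height: a listed point, or the origin of a listed thing).
The state is a dict: "clock": time; "joint_pos": joint angles; "joint_vel": joint speeds; "tau": joint torques, N m; "eef_pos": TCP position; "tool_rot": TCP orientation; "ft_force": force on the tool from outside, world axes, zero at the start; "ft_torque": the same for the moment, N m; "grip_width": finger opening in m; "grasp_force": force on a finger pad.
Only numpy, scipy, OpenCV 4.12 (cv2) and the standard library are available. Lean on these libraries where they do the work, as an engineer would, in place of code of your own. Each camera call takes 0.05 s, during which the arm holds its last target. There are 200 camera calls.

## Working session

There is one attempt and no reset: what is moved stays moved. The work goes in short steps, Python scripts to look and compute and a shell command to move; the robot and the scene stay as the last step left them, time stands still between calls to the robot, and variables do not carry over. Pictures are saved under pics/ and viewed, at most 14 in all, crops included, and the job is handed in when it is done.

```bash
ls; mkdir -p pics; cat > h.py <<'E'
import numpy as np, cv2
from workcell import bot
from scipy.spatial.transform import Rotation as R
def cam(n):
    o=bot.get_obs(); c=bot.camera(n); K=np.array(c["camera_matrix"])
    if n=="wrist":
        T=np.eye(4); T[:3,:3]=R.from_quat(o["tool_rot"]).as_matrix(); T[:3,3]=o["eef_pos"]
        E=np.linalg.inv(T@np.array(c["T_tool_cam"]))
    else: E=np.array(c["extrinsics"])
    return c["pixels"],K,E
def ray(K,E,s):
    u=np.array([s[0]*640,s[1]*480,1]); Ei=np.linalg.inv(E)
    return Ei[:3,3], Ei[:3,:3]@np.linalg.inv(K)@u
def atz(K,E,s,z):
    p,d=ray(K,E,s); return p+d*(z-p[2])/d[2]
def tri(rays):
    A=0;b=0
    for p,d in rays:
        d=d/np.linalg.norm(d); M=np.eye(3)-np.outer(d,d); A=A+M; b=b+M@p
    return np.linalg.solve(A,b)
def proj(K,E,P):
    q=E[:3,:3]@np.array(P)+E[:3,3]; q=K@q; return q[:2]/q[2]
def save(n,img): cv2.imwrite("pics/"+n,img[:,:,::-1])
E
cat > a.py <<'E'
from h import *
names=["box","box_in","box_rim","lid","lid_handle","clamp_left_grip","clamp_right_grip","clamp_left_hinge","clamp_right_hinge","rack","mouse","cup","bottle1","bottle1_tab"]
hts=dict(box=0,box_in=.005,box_rim=.13,lid=0,lid_handle=.046,clamp_left_hinge=.162,clamp_right_hinge=.162,rack=0,mouse=0,cup=0,bottle1=.044,bottle1_tab=.145)
for n in ["scene","top"]:
    im,K,E=cam(n); save(n+"0.png",im)
    print(n,"campos",np.linalg.inv(E)[:3,3].round(3))
    for t in names:
        for r in bot.place_of(n,t):
            c=r["centre"]; print(t,round(r["score"],2),[round(c[0]*640),round(c[1]*480)], atz(K,E,c,hts[t]).round(3) if t in hts else "")
E
python3 a.py
```

```text
pics
scene campos [1.061 0.714 0.869]
box 0.94 [353, 281] [ 0.527 -0.018 -0.   ]
box_in 0.72 [352, 282] [ 0.535 -0.012  0.005]
box_rim 0.59 [351, 247] [ 0.537 -0.018  0.13 ]
lid 0.77 [315, 220] [ 0.463 -0.338 -0.   ]
lid 0.68 [413, 367] [0.574 0.296 0.   ]
lid 0.61 [280, 185] [ 0.457 -0.61   0.   ]
lid_handle 0.96 [316, 206] [ 0.45  -0.349  0.046]
lid_handle 0.57 [471, 333] [0.422 0.32  0.046]
clamp_left_grip 0.55 [372, 271] 
clamp_right_grip 0.68 [341, 188] 
clamp_left_hinge 0.8 [370, 265] [0.558 0.094 0.162]
clamp_right_hinge 0.57 [338, 216] [ 0.511 -0.119  0.162]
rack 0.8 [450, 379] [0.523 0.367 0.   ]
mouse 0.81 [299, 339] [0.759 0.081 0.   ]
cup 0.87 [261, 284] [ 0.756 -0.15   0.   ]
bottle1 0.84 [470, 333] [0.42  0.317 0.044]
bottle1 0.7 [433, 360] [0.549 0.327 0.044]
bottle1 0.69 [451, 347] [0.488 0.323 0.044]
bottle1 0.56 [411, 368] [0.603 0.318 0.044]
bottle1_tab 0.74 [419, 336] [0.595 0.314 0.145]
top campos [ 0.372 -0.11   1.779]
box 0.74 [173, 284] [0.431 0.324 0.   ]
box 0.56 [288, 253] [ 0.53  -0.015  0.   ]
box_in 0.62 [286, 251] [ 0.535 -0.011  0.005]
box_rim 0.73 [28
[... 159 characters left out ...]
d_handle 0.97 [492, 284] [ 0.443 -0.609  0.046]
lid_handle 0.39 [159, 284] [0.43  0.353 0.046]
clamp_left_grip 0.8 [225, 225] 
clamp_left_grip 0.16 [168, 265] 
clamp_right_grip 0.51 [343, 267] 
clamp_left_hinge 0.58 [248, 240] [0.55  0.086 0.162]
clamp_right_hinge 0.8 [329, 260] [ 0.497 -0.135  0.162]
rack 0.63 [164, 256] [0.516 0.353 0.   ]
mouse 0.92 [260, 177] [0.759 0.074 0.   ]
cup 0.86 [335, 177] [ 0.762 -0.155  0.   ]
bottle1 0.82 [172, 227] [0.598 0.323 0.044]
bottle1 0.82 [170, 248] [0.535 0.325 0.044]
bottle1 0.81 [172, 264] [0.489 0.319 0.044]
bottle1 0.56 [175, 282] [0.435 0.307 0.044]
bottle1_tab 0.86 [170, 220] [0.604 0.304 0.145]
bottle1_tab 0.45 [162, 254] [0.508 0.323 0.145]
```

View pics/scene0.png

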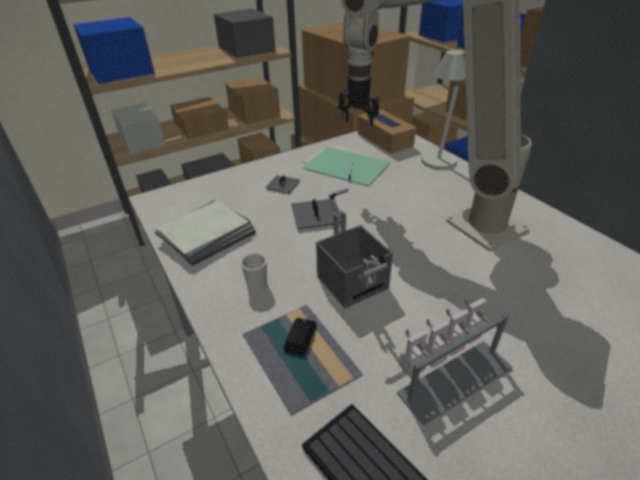

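View pics/top0.png

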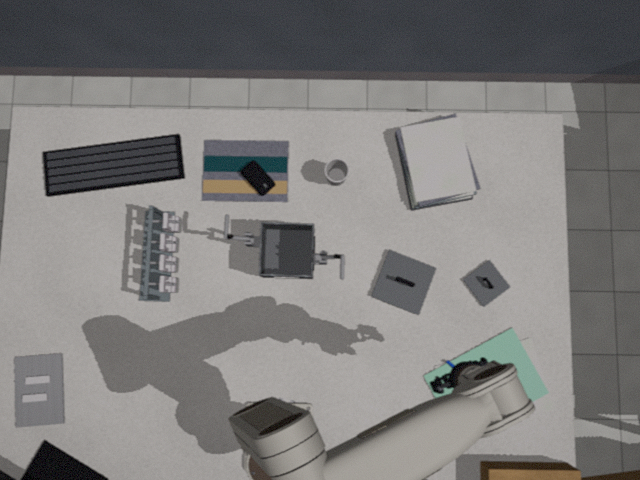

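The pictures show the rack at top (150,255) with four bottles hanging at about (172,222/243/264/284), and the box at (287,250) with both clamps swung out.

Could be taken for the lid: the plate at top (404,281), and a smaller plate at (486,283). I choose the larger, (404,281). Other look-alikes are the flat case at (40,390) and the papers at (437,160); neither is the lid. The only bottles are the four on the rack.

```bash
python3 -m creep '[0.03,0.03,0.04,0,0.03, 0.06,0.03,0.08,0,0.03, 0.09,0.05,0.12,0,0.03, 0.12,0.07,0.15,0,0.03, 0.15,0.09,0.15,0,0.03, 0.18,0.09,0.15,0,0.03, 0.18,0.09,0.15,0,0.03]'; python3 - <<'E'
from h import *
o=bot.get_obs(); print(o["eef_pos"],R.from_quat(o["tool_rot"]).as_matrix().round(2))
im,K,E=cam("wrist"); save("w1.png",im); print(np.array(bot.camera("wrist")["T_tool_cam"]).round(3),K.round(0))
for t,z in [("lid",0),("lid_handle",.046)]:
    for r in bot.place_of("wrist",t): c=r["centre"]; print(t,r["score"],c[0]*640,c[1]*480,atz(K,E,c,z).round(4))
E
```

```text
clock: 2.08
eef_pos: [0.4001, -0.3595, 0.3833]
tool_rot: [0.975, 0.223, 0.002, 0.002]
ft_force: [-0.8, 0.3, -1.2]
grip_width: 0.03
grasp_force: 0.0
[ 0.40006258 -0.35950761  0.38329354] [[ 0.9   0.43  0.  ]
 [ 0.43 -0.9  -0.  ]
 [ 0.    0.   -1.  ]]
[[ 0.    -0.963 -0.27   0.068]
 [ 1.     0.     0.     0.   ]
 [-0.    -0.27   0.963 -0.142]
 [ 0.     0.     0.     1.   ]] [[376.   0. 322.]
 [  0. 376. 236.]
 [  0.   0.   1.]]
lid 0.82 492.03200000000004 222.48000000000002 [ 0.4556 -0.6075  0.    ]
lid 0.66 338.816 150.096 [ 0.4507 -0.3634  0.    ]
lid_handle 0.74 494.016 231.024 [ 0.4474 -0.5918  0.046 ]
lid_handle 0.64 336.576 154.08 [ 0.446  -0.3601  0.046 ]
```

View pics/w1.png

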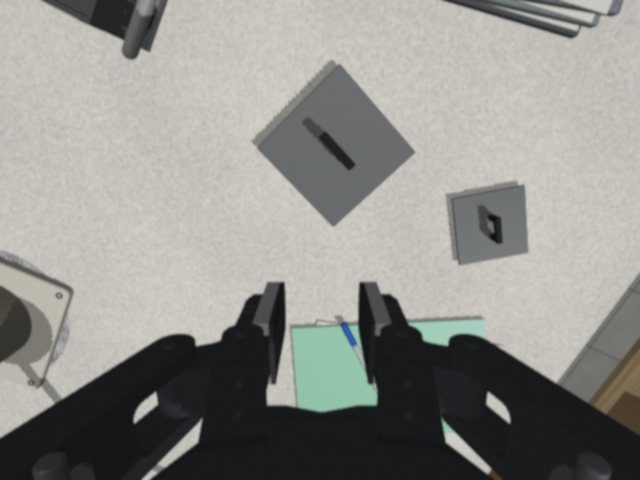

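The wrist view shows the larger lid at (336,145) with its handle at (336,150), and the small look-alike at (490,225). I stay with the larger one. Next I measure the box and the rack.

```bash
cat > look.py <<'E'
from h import *
import sys
name=sys.argv[1]; im,K,E=cam("wrist"); save(name+".png",im)
hts=dict(box=0,box_in=.005,box_rim=.13,clamp_left_hinge=.162,clamp_right_hinge=.162,clamp_left_grip=.18,clamp_right_grip=.18,rack=0,bottle1=.044,bottle1_tab=.145,lid=0,lid_handle=.046)
for t in sys.argv[2:]:
    t,_,z=t.partition("="); z=float(z) if z else hts[t]
    for r in bot.place_of("wrist",t):
        if r["score"]>.3: c=r["centre"]; print(t,round(r["score"],2),[round(c[0]*640),round(c[1]*480)],atz(K,E,c,z).round(4))
E
python3 -m creep '[0,0.04,0.02,-0.11,0.03, 0,0.08,0.04,-0.22,0.03, 0,0.12,0.04,-0.33,0.03, 0,0.16,0.04,-0.446,0.03, 0.01,0.2,0.04,-0.446,0.03, 0.02,0.24,0.04,-0.446,0.03, 0.04,0.28,0.04,-0.446,0.03, 0.06,0.32,0.04,-0.446,0.03, 0.08,0.35,0.04,-0.446,0.03, 0.08,0.35,0.04,-0.446,0.03]'
python3 look.py w2 box box_in box_rim clamp_left_hinge clamp_right_hinge clamp_left_grip clamp_right_grip
python3 -m creep '[0,0.04,0,0,0.03, 0,0.08,0,0,0.03, 0,0.12,0,0,0.03, 0,0.16,0,0,0.03, 0,0.2,0,0,0.03, 0,0.24,0,0,0.03, 0,0.26,0,0,0.03, 0,0.26,0,0,0.03, 0,0.26,0,0,0.03]'
python3 look.py w3 rack bottle1 bottle1_tab clamp_left_grip clamp_left_hinge
```

```text
clock: 3.12
eef_pos: [0.4769, -0.0074, 0.4199]
tool_rot: [1.0, 0.002, -0.001, -0.001]
ft_force: [-1.2, -1.1, -1.2]
grip_width: 0.0297
grasp_force: 0.0
box 0.62 [326, 139] [ 0.5325 -0.0135  0.    ]
box_in 0.7 [330, 141] [ 0.5302 -0.019   0.005 ]
box_in 0.39 [557, 198] [ 0.449  -0.3594  0.005 ]
box_rim 0.82 [328, 146] [ 0.5287 -0.0139  0.13  ]
clamp_left_hinge 0.74 [233, 120] [0.5545 0.0838 0.162 ]
clamp_right_hinge 0.96 [430, 171] [ 0.5045 -0.1213  0.162 ]
clamp_left_grip 0.81 [159, 78] [0.592  0.1471 0.18  ]
clamp_right_grip 0.87 [487, 211] [ 0.4653 -0.1786  0.18  ]
clock: 4.27
eef_pos: [0.4844, 0.0369, 0.4213]
tool_rot: [0.999, 0.028, -0.001, -0.017]
ft_force: [0.4, -0.8, 0.6]
grip_width: 0.0299
grasp_force: 0.0
rack 0.64 [108, 141] [0.518  0.3693 0.    ]
bottle1 0.71 [137, 211] [0.4263 0.3112 0.044 ]
bottle1 0.66 [125, 168] [0.486 0.323 0.044]
bottle1 0.58 [126, 122] [0.5482 0.3168 0.044 ]
bottle1_tab 0.73 [69, 68] [0.5999 0.3178 0.145 ]
clamp_left_grip 0.94 [224, 81] [0.5919 0.1447 0.18  ]
clamp_left_grip 0.57 [128, 170] [0.5017 0.2447 0.18  ]
clamp_left_hinge 0.73 [285, 130] [0.5505 0.0868 0.162 ]
```

View pics/w2.png

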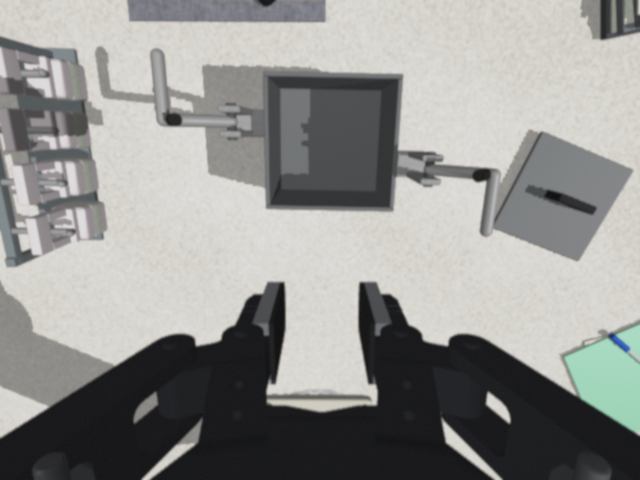

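View pics/w3.png

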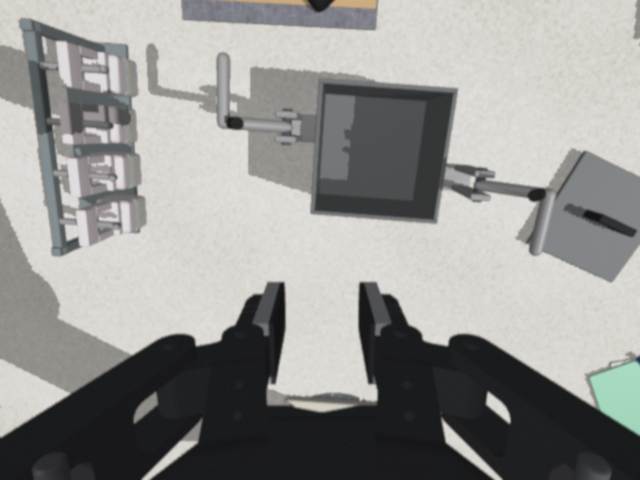

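```bash
python3 - <<'E'
from h import *
o=bot.get_obs(); print(np.round(o["joint_pos"],3),o["eef_pos"],R.from_quat(o["tool_rot"]).as_matrix().round(3),o["clock"],o["ft_force"])
E
python3 -m creep '[0,0.03,0,0,0.03, 0,0.06,0,0,0.03, 0,0.09,0,0,0.03, 0,0.12,0,0,0.03]'
python3 - <<'E'
from h import *
o=bot.get_obs(); print(np.round(o["joint_pos"],3),np.round(o["joint_vel"],3),o["eef_pos"],o["clock"])
E
```

```text
[0.056 0.222 0.471 1.821 0.033 3.141] [0.48419202 0.0370755  0.42136422] [[ 0.998  0.056 -0.003]
 [ 0.057 -0.998  0.033]
 [-0.001 -0.033 -0.999]] 4.5667 [ 0.51699733  0.11627167 -0.7367083 ]
clock: 4.9
eef_pos: [0.491, 0.0752, 0.4213]
tool_rot: [0.998, 0.057, -0.003, -0.032]
ft_force: [0.8, -0.5, 0.3]
grip_width: 0.0299
grasp_force: 0.0
[0.112 0.246 0.501 1.828 0.065 3.141] [0.043 0.065 0.083 0.022 0.013 0.   ] [0.49098148 0.07519243 0.42127864] 4.9
```

Joint 6 is at its limit. I'll use the half-turned grasp (yaw π).

```bash

python3 -m creep '[0,0,0,0.12,0.03, 0,0,0,0.24,0.03, 0,0,0,0.36,0.03, 0,0,0,0.48,0.03, 0,0,0,0.6,0.03, 0,0,0,0.72,0.03, 0,0,0,0.84,0.03, 0,0,0,0.96,0.03, 0,0,0,1.08,0.03, 0,0,0,1.2,0.03]'
python3 -m creep '[0,0,0,0.12,0.03, 0,0,0,0.24,0.03, 0,0,0,0.36,0.03, 0,0,0,0.48,0.03, 0,0,0,0.6,0.03, 0,0,0,0.72,0.03, 0,0,0,0.84,0.03, 0,0,0,0.96,0.03, 0,0,0,1.08,0.03, 0,0,0,1.2,0.03]'
python3 -m creep '[0,0,0,0.12,0.03, 0,0,0,0.24,0.03, 0,0,0,0.36,0.03, 0,0,0,0.48,0.03, 0,0,0,0.6,0.03, 0,0,0,0.72,0.03, 0,0,0,0.74,0.03, 0,0,0,0.74,0.03]'
cat > st.py <<'E'
from h import *
o=bot.get_obs(); M=R.from_quat(o["tool_rot"]).as_matrix()
print(np.round(o["joint_pos"],3),np.round(o["eef_pos"],4),"yaw",round(np.arctan2(M[1,0],M[0,0]),4),"tilt",M[:2,2].round(3),"F",np.round(o["ft_force"],1),"w",round(o["grip_width"],4),"g",round(o["grasp_force"],1),"t",o["clock"])
E
python3 st.py
```

```text
clock: 5.73
eef_pos: [0.4911, 0.0741, 0.4212]
tool_rot: [0.79, 0.612, -0.021, -0.025]
ft_force: [0.1, -0.6, 0.4]
grip_width: 0.0301
grasp_force: 0.0
clock: 6.57
eef_pos: [0.491, 0.0742, 0.4212]
tool_rot: [0.307, 0.951, -0.031, -0.009]
ft_force: [-0.0, -0.0, -0.2]
grip_width: 0.0302
grasp_force: 0.0
clock: 7.23
eef_pos: [0.4908, 0.0741, 0.4214]
tool_rot: [-0.054, 0.998, -0.032, 0.003]
ft_force: [0.5, 0.5, -0.9]
grip_width: 0.0299
grasp_force: 0.0
[ 0.189  0.247  0.503  1.83  -0.064  0.081] [0.4908 0.0741 0.4214] yaw -3.0337 tilt [ 0.009 -0.064] F [ 0.5  0.5 -0.9] w 0.0299 g 0.0 t 7.2333
```

```bash

python3 -m creep '[0,0,0,0.12,0.03, 0,0,0,0.24,0.03, 0,0,0,0.36,0.03, 0,0,0,0.48,0.03, 0,0,0,0.6,0.03, 0,0,0,0.72,0.03, 0,0,0,0.84,0.03, 0,0,0,0.96,0.03, 0,0,0,1.08,0.03, 0,0,0,1.2,0.03]' >/dev/null
python3 -m creep '[0,0,0,0.12,0.03, 0,0,0,0.24,0.03, 0,0,0,0.36,0.03, 0,0,0,0.48,0.03, 0,0,0,0.6,0.03, 0,0,0,0.72,0.03, 0,0,0,0.84,0.03, 0,0,0,0.96,0.03, 0,0,0,1.08,0.03, 0,0,0,1.2,0.03]' >/dev/null
python3 -m creep '[0,0,0,0.12,0.03, 0,0,0,0.24,0.03, 0,0,0,0.36,0.03, 0,0,0,0.48,0.03, 0,0,0,0.6,0.03, 0,0,0,0.72,0.03, 0,0,0,0.79,0.03, 0,0,0,0.79,0.03]' >/dev/null
python3 st.py
python3 -m creep '[0,-0.03,0,0,0.03, 0,-0.06,0,0,0.03, 0,-0.09,0,0,0.03, 0,-0.12,0,0,0.03]'
python3 st.py
```

```text
[ 0.143  0.248  0.503  1.829  0.055 -3.138] [0.4892 0.0874 0.421 ] yaw 0.1397 tilt [-0.01   0.054] F [0.6 0.2 0.7] w 0.0301 g 0.0 t 9.5667
clock: 9.9
eef_pos: [0.4833, 0.048, 0.4216]
tool_rot: [0.999, 0.042, -0.002, -0.011]
ft_force: [0.2, -0.0, -0.3]
grip_width: 0.03
grasp_force: 0.0
[ 0.085  0.223  0.474  1.823  0.022 -3.14 ] [0.4833 0.048  0.4216] yaw 0.0833 tilt [-0.004  0.022] F [ 0.2 -0.  -0.3] w 0.03 g 0.0 t 9.9
```

Works as predicted; the tilt is shrinking. About 0.022 is left.

```bash

python3 -m creep '[0,-0.03,0,0,0.03, 0,-0.06,0,0,0.03, 0,-0.08,0,0,0.03]' >/dev/null
python3 st.py
```

```text
[ 0.036  0.216  0.464  1.822 -0.007 -3.14 ] [0.4816 0.0152 0.4215] yaw 0.0349 tilt [-0.003 -0.007] F [ 0.5 -0.2  0.1] w 0.0301 g 0.0 t 10.15
```

```bash

python3 -m creep '[0,0,0,-0.12,0.03, 0,0,0,-0.24,0.03, 0,0,0,-0.36,0.03, 0,0,0,-0.48,0.03, 0,0,0,-0.6,0.03, 0,0,0,-0.72,0.03, 0,0,0,-0.84,0.03, 0,0,0,-0.96,0.03, 0,0,0,-1.08,0.03, 0,0,0,-1.2,0.03]' >/dev/null
python3 -m creep '[0,0.03,0,-0.12,0.03, 0,0.06,0,-0.24,0.03, 0,0.09,0,-0.36,0.03, 0,0.12,0,-0.48,0.03, 0,0.15,0,-0.6,0.03, 0,0.18,0,-0.72,0.03, 0,0.18,0,-0.84,0.03, 0,0.18,0,-0.96,0.03, 0,0.18,0,-1.08,0.03, 0,0.18,0,-1.2,0.03]' >/dev/null
python3 -m creep '[0.03,0,0,-0.12,0.03, 0.03,0.03,0,-0.24,0.03, 0.03,0.05,0,-0.36,0.03, 0.03,0.05,0,-0.48,0.03, 0.03,0.05,0,-0.6,0.03, 0.03,0.05,0,-0.72,0.03, 0.03,0.05,0,-0.7765,0.03, 0.03,0.05,0,-0.7765,0.03, 0.03,0.05,0,-0.7765,0.03]' >/dev/null
python3 st.py; python3 look.py w4 rack bottle1 bottle1_tab
```

```text
[0.447 0.414 0.742 1.894 0.004 0.443] [0.512  0.2467 0.4212] yaw -3.1376 tilt [0.003 0.006] F [-0.3 -0.5  0. ] w 0.0297 g 0.0 t 12.5667
rack 0.92 [398, 178] [0.5125 0.3634 0.    ]
bottle1 0.91 [375, 119] [0.4304 0.319  0.044 ]
bottle1 0.84 [375, 163] [0.4878 0.3207 0.044 ]
bottle1 0.66 [373, 245] [0.6041 0.324  0.044 ]
bottle1 0.66 [378, 204] [0.5443 0.3277 0.044 ]
bottle1_tab 0.78 [375, 272] [0.6072 0.3126 0.145 ]
bottle1_tab 0.73 [146, 188] [0.5073 0.0527 0.145 ]
```

View pics/w4.png

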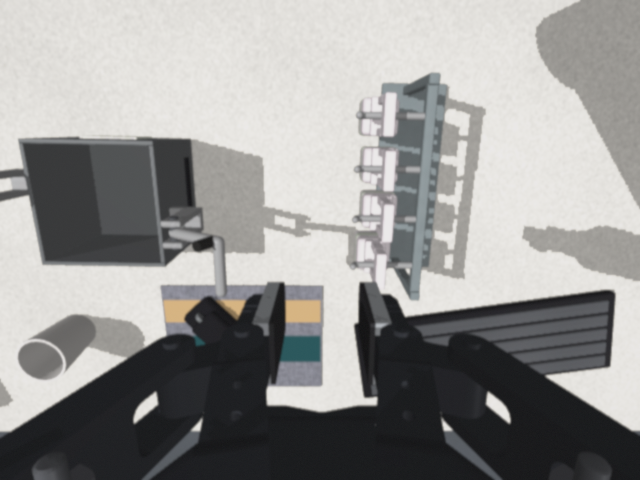

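```bash
python3 - <<'E'
from h import *
im=cv2.imread("pics/w4.png")[65:305,330:470]; cv2.imwrite("pics/w4c.png",cv2.resize(cv2.rotate(im,cv2.ROTATE_90_COUNTERCLOCKWISE),None,fx=3.3,fy=3.3,interpolation=cv2.INTER_CUBIC))
E
```

```text
(no output)
```

View pics/w4c.png

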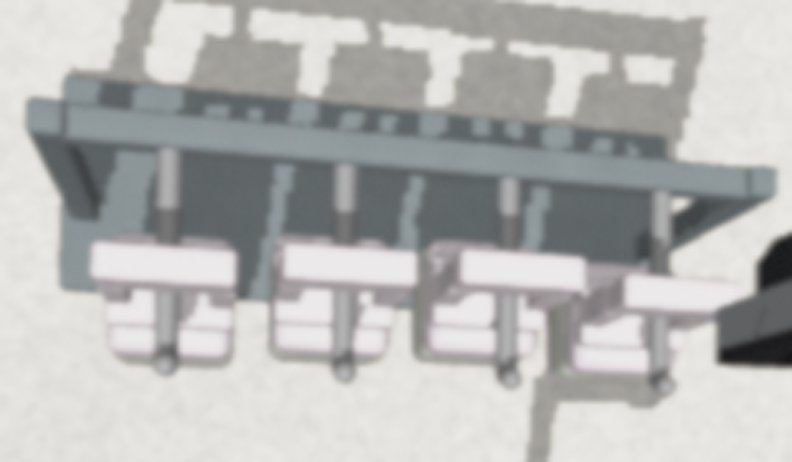

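```bash
python3 - <<'E'
from h import *
im,K,E=cam("wrist")
f=lambda X,Y,z: atz(K,E,((469-Y/3.3+.5)/640,(65+X/3.3+.5)/480),z).round(4)
print("tabs");[print(f(X,Y,.156)) for X,Y in [(164,264),(350,266),(523,272),(680,294)]]
print("rail",f(47,115,.137),f(760,182,.137))
print("tips");[print(f(X,Y,.142)) for X,Y in [(165,362),(344,371),(509,378),(661,383)]]
im,K,E=cam("scene")
for r in bot.look_for("scene","bottle1_tab"): print(r)
E
```

```text
tabs
[0.4291 0.3181 0.156 ]
[0.4869 0.3205 0.156 ]
[0.5449 0.3215 0.156 ]
[0.6018 0.3167 0.156 ]
rail [0.3926 0.3673 0.137 ] [0.6411 0.3636 0.137 ]
tips
[0.4291 0.2888 0.142 ]
[0.4865 0.2876 0.142 ]
[0.5435 0.2868 0.142 ]
[0.5999 0.2866 0.142 ]
{'centre': [0.6466, 0.7342], 'score': 0.88}
{'centre': [0.5912, 0.5596], 'score': 0.19}
```

The crop shows four bottle tabs at crop (164,264), (350,266), (523,272) and (680,294), each hanging on a hook. Nothing else looks like a bottle. I start with the one at x = 0.60.

```bash

python3 -m creep '[0.03,0.02,0,0,0.034, 0.06,0.04,0,0,0.034, 0.09,0.06,0,0,0.034, 0.09,0.072,-0.04,0,0.034, 0.09,0.072,-0.08,0,0.034, 0.09,0.072,-0.12,0,0.034, 0.09,0.072,-0.16,0,0.034, 0.09,0.072,-0.2,0,0.034, 0.09,0.072,-0.22,0,0.034, 0.09,0.072,-0.22,0,0.034]' >/dev/null
python3 st.py;python3 look.py w5 bottle1_tab
python3 - <<'E'
from h import *
im=cv2.imread("pics/w5.png")[:,120:560]; cv2.imwrite("pics/w5c.png",im)
E
```

```text
[0.486 0.631 0.504 1.454 0.004 0.483] [0.5973 0.3167 0.1922] yaw -3.1383 tilt [-0.011 -0.002] F [-0.8 -0.9 -1.6] w 0.0338 g 0.0 t 13.75
bottle1_tab 0.94 [321, 274] [0.6028 0.3159 0.145 ]
```

View pics/w5c.png

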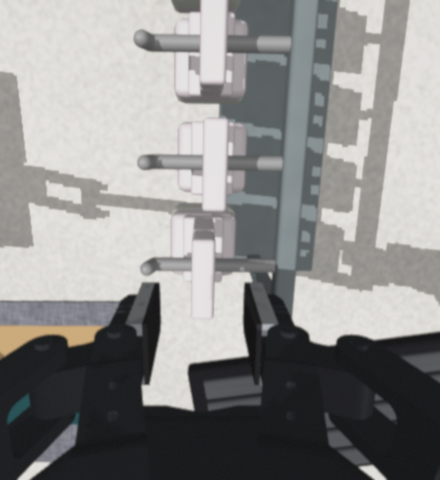

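The crop shows the tab centred between the fingers, its top at crop (203,278).

```bash

python3 -m creep '[0.004,0,0,0,0.034, 0.004,0,-0.02,0,0.034, 0.004,0,-0.035,0,0.034, 0.004,0,-0.035,0,0.034]' >/dev/null
python3 st.py
```

```text
[0.483 0.645 0.462 1.381 0.004 0.48 ] [0.6066 0.3192 0.1667] yaw -3.1386 tilt [0.004 0.006] F [-1.2 -0.2 -1. ] w 0.0338 g 0.0 t 14.1833
```

```bash

python3 -m creep '[-0.004,-0.002,-0.015,0,0.034, -0.004,-0.002,-0.028,0,0.034, -0.004,-0.002,-0.028,0,0.034, -0.004,-0.002,-0.028,0,0.034]' >/dev/null
python3 st.py
python3 -m creep '[0,0,0,0,0, 0,0,0,0,0, 0,0,0,0,0, 0,0,0,0,0, 0,0,0,0,0]' >/dev/null
python3 st.py
```

```text
[0.483 0.646 0.395 1.312 0.004 0.48 ] [0.6029 0.3175 0.1405] yaw -3.1386 tilt [0.006 0.007] F [ 0.3 -0.1  0.1] w 0.0341 g 0.0 t 14.5167
[0.483 0.645 0.394 1.31  0.003 0.48 ] [0.6032 0.3176 0.1409] yaw -3.1386 tilt [0.008 0.008] F [-0.6  0.   5.3] w 0.01 g 61.8 t 14.9333
```

```bash

python3 -m creep '[0,0,0.005,0,0, 0,0,0.01,0,0, 0,0,0.015,0,0, 0,0,0.015,0,0, 0,-0.015,0.015,0,0, 0,-0.03,0.015,0,0, 0,-0.045,0.015,0,0, 0,-0.06,0.015,0,0, 0,-0.075,0.015,0,0, 0,-0.075,0.015,0,0]' >/dev/null
python3 st.py; python3 look.py w6
python3 - <<'E'
from h import *
im,K,E=cam("scene"); a=cv2.resize(im[280:420,360:540],None,fx=2.2,fy=2.2)
w=cv2.imread("pics/w6.png")[:,:,::-1][120:428,150:500]
save("m6.png",np.hstack([a,w]))
E
```

```text
[0.375 0.571 0.298 1.295 0.003 0.376] [0.6019 0.238  0.1534] yaw 3.1406 tilt [0.003 0.004] F [-0.8  0.4 -1.2] w 0.0104 g 61.0 t 15.7667
```

View pics/m6.png

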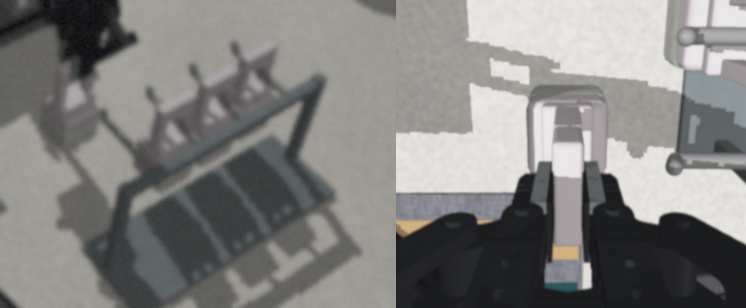

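The bottle is off its hook and hangs straight in the grip; three bottles remain on the rack. I carry it to the far-right slot.

```bash

python3 -m creep '[0,-0.01,0.03,0,0, 0,-0.01,0.07,0,0, 0,-0.01,0.11,0,0, 0,-0.01,0.15,0,0, -0.01,-0.04,0.18,0,0, -0.02,-0.08,0.18,0,0, -0.03,-0.12,0.18,0,0, -0.04,-0.16,0.18,0,0, -0.042,-0.2,0.18,0,0, -0.042,-0.24,0.18,0,0]' >/dev/null
python3 -m creep '[0,-0.03,0,0,0, 0,-0.043,0,0,0, 0,-0.043,0,0,0, 0,-0.043,0,0,0]' >/dev/null; python3 st.py;  python3 look.py w7 box_rim
python3 - <<'E'
from h import *
im=cv2.imread("pics/w7.png"); cv2.imwrite("pics/w7c.png",im[0:420,60:580])
E
```

```text
[-0.077  0.353  0.421  1.636  0.007 -0.079] [ 0.56   -0.0409  0.3334] yaw -3.1395 tilt [0.004 0.007] F [ 0.   1.  -0.7] w 0.0103 g 61.0 t 17.0333
box_rim 0.89 [343, 171] [ 0.5283 -0.0199  0.13  ]
```

View pics/w7c.png

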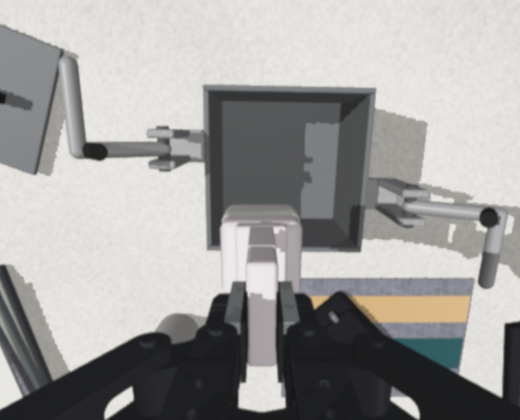

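The bottle hangs over the box's +x/-y corner. The rim corners in the full picture are at about (265,87), (435,90), (421,250) and (268,250).

```bash
python3 - <<'E'
from h import *
im,K,E=cam("wrist")
for u,v in [(265,87),(435,90),(421,250),(268,250)]: print(atz(K,E,(u/640,v/480),.13).round(4))
E
```

```text
[ 0.4569 -0.0875  0.13  ]
[0.4584 0.0588 0.13  ]
[0.6033 0.0579 0.13  ]
[ 0.6038 -0.0899  0.13  ]
```

```bash

python3 -m creep '[0,-0.004,-0.04,0,0, 0,-0.004,-0.08,0,0, 0,-0.004,-0.12,0,0, 0,-0.004,-0.16,0,0, 0,-0.004,-0.19,0,0, 0,-0.004,-0.21,0,0, 0,-0.004,-0.22,0,0, 0,-0.004,-0.227,0,0, 0,-0.004,-0.227,0,0]' >/dev/null
python3 st.py
```

```text
[-0.082  0.442 -0.045  1.082  0.006 -0.086] [ 0.5596 -0.044   0.1056] yaw -3.137 tilt [0.002 0.006] F [-0.5 -0.3 -1.3] w 0.0106 g 60.9 t 17.9333
```

```bash

python3 -m creep '[0,0,-0.002,0,0, 0,0,-0.004,0,0, 0,0,-0.004,0,0, 0,0,-0.004,0,0]' >/dev/null
python3 st.py
python3 -m creep '[0,0,0,0,0.03, 0,0,0,0,0.03, 0,0,0,0,0.03, 0,0,0.01,0,0.03, 0,0,0.03,0,0.03, 0,0,0.07,0,0.03, 0,0,0.11,0,0.03, 0,0,0.15,0,0.03, 0,0,0.19,0,0.03, 0,0,0.22,0,0.03]' >/dev/null
python3 st.py; python3 look.py w8 bottle1_tab
```

```text
[-0.083  0.444 -0.049  1.074  0.006 -0.087] [ 0.5605 -0.0451  0.1034] yaw -3.1385 tilt [0.005 0.006] F [ 0.6  0.4 -1.4] w 0.0105 g 60.9 t 18.2667
[-0.084  0.348  0.398  1.613  0.006 -0.087] [ 0.56   -0.045   0.3273] yaw -3.1385 tilt [0.008 0.005] F [ 0.4 -0.8 -0.3] w 0.0298 g 0.0 t 19.1
bottle1_tab 0.77 [318, 203] [ 0.5547 -0.0471  0.145 ]
```

```bash

python3 -m creep '[0,0.04,0,0,0.034, 0,0.08,0,0,0.034, -0.01,0.12,0,0,0.034, -0.016,0.16,0,0,0.034, -0.016,0.2,0,0,0.034, -0.016,0.24,0,0,0.034, -0.016,0.28,0,0,0.034, -0.016,0.32,0,0,0.034, -0.016,0.355,0,0,0.034, -0.016,0.364,0,0,0.034]' >/dev/null
python3 -m creep '[0,0,-0.04,0,0.034, 0,0,-0.08,0,0.034, 0,0,-0.11,0,0.034, 0,0,-0.13,0,0.034, 0,0,-0.13,0,0.034, 0,0,-0.13,0,0.034]' >/dev/null
python3 st.py; python3 look.py w9 bottle1_tab=.15
```

```text
[0.528 0.517 0.308 1.36  0.003 0.526] [0.5429 0.3181 0.1912] yaw -3.1389 tilt [0.    0.004] F [-0.1 -0.8  0.7] w 0.0337 g 0.0 t 20.5333
```

```bash

python3 -m creep '[0.001,0.002,-0.02,0,0.034, 0.001,0.002,-0.035,0,0.034, 0.001,0.002,-0.051,0,0.034, 0.001,0.002,-0.051,0,0.034, 0.001,0.002,-0.051,0,0, 0.001,0.002,-0.051,0,0, 0.001,0.002,-0.051,0,0, 0.001,0.002,-0.051,0,0, 0.001,0.002,-0.051,0,0]' >/dev/null
python3 st.py
```

```text
[0.531 0.544 0.227 1.244 0.003 0.528] [0.5461 0.3218 0.1437] yaw -3.1385 tilt [0.007 0.008] F [-0.6  0.4  5.7] w 0.0101 g 61.9 t 21.3833
```

```bash

python3 -m creep '[0,0,0.005,0,0, 0,0,0.01,0,0, 0,0,0.015,0,0, 0,0,0.015,0,0, 0,-0.015,0.015,0,0, 0,-0.03,0.015,0,0, 0,-0.045,0.015,0,0, 0,-0.06,0.015,0,0, 0,-0.08,0.015,0,0, 0,-0.08,0.04,0,0]' >/dev/null
python3 st.py
python3 -m creep '[0,0,0.04,0,0, 0,0,0.08,0,0, 0,0,0.12,0,0, 0.01,-0.03,0.15,0,0, 0.014,-0.07,0.15,0,0, 0.014,-0.11,0.15,0,0, 0.014,-0.15,0.15,0,0, 0.014,-0.19,0.15,0,0, 0.014,-0.227,0.15,0,0, 0.014,-0.227,0.15,0,0]' >/dev/null
python3 -m creep '[0,0,-0.04,0,0, 0,0,-0.08,0,0, 0,0,-0.12,0,0, 0,0,-0.16,0,0, 0,0,-0.19,0,0, 0,0,-0.21,0,0, 0,0,-0.22,0,0, 0,0,-0.224,0,0, 0,0,-0.224,0,0]' >/dev/null
python3 st.py
```

```text
[0.408 0.452 0.163 1.291 0.002 0.409] [0.5407 0.2344 0.1756] yaw 3.1402 tilt [-0.009 -0.001] F [-1.5  0.3 -1.6] w 0.0101 g 61.1 t 22.2167
[ 0.021  0.435 -0.052  1.081  0.006  0.019] [0.5585 0.0134 0.1072] yaw -3.1393 tilt [0.003 0.006] F [ 0.  -0.6  0.3] w 0.0102 g 61.0 t 23.8
```

Next I lower it the last 2 mm, release, and go for the bottle at x = 0.487.

```bash

python3 -m creep '[0,0,-0.002,0,0, 0,0,-0.003,0,0, 0,0,-0.003,0,0]' >/dev/null
python3 st.py
python3 -m creep '[0,0,0,0,0.03, 0,0,0,0,0.03, 0,0,0,0,0.03, 0,0,0.01,0,0.03, 0,0,0.03,0,0.03, 0,0,0.07,0,0.03, 0,0,0.11,0,0.03, 0,0,0.15,0,0.03, 0,0,0.19,0,0.03, 0,0,0.22,0,0.03]' >/dev/null
python3 -m creep '[-0.01,0.03,0,0,0.034, -0.03,0.06,0,0,0.034, -0.05,0.09,0,0,0.034, -0.072,0.12,0,0,0.034, -0.072,0.16,0,0,0.034, -0.072,0.2,0,0,0.034, -0.072,0.24,0,0,0.034, -0.072,0.28,0,0,0.034, -0.072,0.305,0,0,0.034, -0.072,0.305,0,0,0.034]' >/dev/null
python3 st.py; python3 look.py w10 bottle1_tab=.145 bottle1
```

```text
[ 0.022  0.436 -0.054  1.074  0.006  0.019] [0.5598 0.014  0.1057] yaw -3.1385 tilt [0.006 0.006] F [-0.4  0.9 -1.4] w 0.0101 g 61.1 t 24.05
[0.586 0.398 0.463 1.629 0.005 0.576] [0.4858 0.3239 0.324 ] yaw -3.1324 tilt [0.003 0.008] F [ 0.1 -1.  -0.3] w 0.0337 g 0.0 t 25.7167
bottle1_tab 0.66 [32, 243] [0.5165 0.0682 0.145 ]
bottle1_tab 0.63 [319, 142] [0.4274 0.3225 0.145 ]
bottle1_tab 0.47 [97, 346] [0.6198 0.1097 0.145 ]
bottle1 0.93 [319, 144] [0.4322 0.3222 0.044 ]
bottle1 0.82 [315, 192] [0.4851 0.3188 0.044 ]
bottle1 0.8 [32, 246] [ 0.5516 -0.0119  0.044 ]
```

```bash

python3 -m creep '[0,0,-0.04,0,0.034, 0,0,-0.08,0,0.034, 0,0,-0.11,0,0.034, 0,0,-0.13,0,0.034, 0,0,-0.13,0,0.034, 0,0,-0.13,0,0.034]' >/dev/null
python3 st.py
python3 -m creep '[0,0,-0.02,0,0.034, 0,0,-0.04,0,0.034, 0,0,-0.055,0,0.034, 0,0,-0.055,0,0.034, 0,0,-0.055,0,0, 0,0,-0.055,0,0, 0,0,-0.055,0,0, 0,0,-0.055,0,0, 0,0,-0.055,0,0]' >/dev/null
python3 st.py
```

```text
[0.576 0.415 0.155 1.307 0.003 0.575] [0.4866 0.3171 0.1944] yaw -3.1407 tilt [0.002 0.005] F [-0.2  1.   0.7] w 0.0341 g 0.0 t 26.3667
[0.578 0.447 0.065 1.177 0.003 0.575] [0.4884 0.3199 0.1421] yaw -3.1386 tilt [0.008 0.008] F [ 0.  -0.3  6.5] w 0.0099 g 62.3 t 27.1167
```

```bash

python3 -m creep '[0,0,0.005,0,0, 0,0,0.01,0,0, 0,0,0.015,0,0, 0,0,0.015,0,0, 0,-0.015,0.015,0,0, 0,-0.03,0.015,0,0, 0,-0.045,0.015,0,0, 0,-0.06,0.015,0,0, 0,-0.08,0.015,0,0, 0,-0.08,0.04,0,0]' >/dev/null
python3 st.py
python3 -m creep '[0,0,0.04,0,0, 0,0,0.08,0,0, 0,0,0.12,0,0, 0.01,-0.03,0.15,0,0, 0.012,-0.07,0.15,0,0, 0.012,-0.11,0.15,0,0, 0.012,-0.15,0.15,0,0, 0.012,-0.19,0.15,0,0, 0.012,-0.23,0.15,0,0, 0.012,-0.27,0.15,0,0]' >/dev/null
python3 -m creep '[0,-0.015,0,0,0, 0,-0.015,-0.04,0,0, 0,-0.015,-0.08,0,0, 0,-0.015,-0.12,0,0, 0,-0.015,-0.16,0,0, 0,-0.015,-0.19,0,0, 0,-0.015,-0.21,0,0, 0,-0.015,-0.22,0,0, 0,-0.015,-0.225,0,0, 0,-0.015,-0.225,0,0]' >/dev/null
python3 st.py
```

```text
[4.480e-01 3.480e-01 1.000e-03 1.233e+00 2.000e-03 4.490e-01] [0.4825 0.2326 0.1741] yaw 3.1406 tilt [-0.008 -0.002] F [-0.2 -0.2 -0.9] w 0.0102 g 61.3 t 27.95
[-0.097  0.333 -0.215  1.02   0.006 -0.099] [ 0.4986 -0.0466  0.1049] yaw -3.1394 tilt [0.004 0.006] F [ 0.2  0.5 -1.4] w 0.0105 g 61.3 t 29.6167
```

```bash

python3 -m creep '[0,0,-0.001,0,0, 0,0,-0.001,0,0]' >/dev/null
python3 st.py
python3 -m creep '[0,0,0,0,0.03, 0,0,0,0,0.03, 0,0,0,0,0.03, 0,0,0.01,0,0.03, 0,0,0.03,0,0.03, 0,0,0.07,0,0.03, 0,0,0.11,0,0.03, 0,0,0.15,0,0.03, 0,0,0.19,0,0.03, 0,0,0.22,0,0.03]' >/dev/null
python3 -m creep '[-0.01,0.03,0,0,0.034, -0.03,0.06,0,0,0.034, -0.05,0.09,0,0,0.034, -0.07,0.12,0,0,0.034, -0.07,0.16,0,0,0.034, -0.07,0.2,0,0,0.034, -0.07,0.24,0,0,0.034, -0.07,0.28,0,0,0.034, -0.07,0.32,0,0,0.034, -0.07,0.35,0,0,0.034]' >/dev/null
python3 -m creep '[0,0.014,0,0,0.034, 0,0.014,0,0,0.034, 0,0.014,0,0,0.034]' >/dev/null
python3 st.py; python3 look.py w11 bottle1_tab=.145 bottle1
```

```text
[-0.096  0.334 -0.215  1.017  0.006 -0.099] [ 0.4996 -0.0465  0.1044] yaw -3.139 tilt [0.006 0.006] F [-0.2 -0.2 -1.4] w 0.0105 g 61.3 t 29.7833
[0.637 0.288 0.305 1.583 0.002 0.633] [0.4285 0.318  0.3235] yaw -3.1372 tilt [0.003 0.005] F [-0.5 -0.1  0.2] w 0.0343 g 0.0 t 31.7
bottle1 0.95 [320, 195] [0.4318 0.317  0.044 ]
bottle1 0.79 [45, 283] [ 0.5391 -0.0132  0.044 ]
bottle1 0.64 [36, 240] [ 0.4856 -0.0133  0.044 ]
```

```bash

python3 -m creep '[0,0,-0.04,0,0.034, 0,0,-0.08,0,0.034, 0,0,-0.11,0,0.034, 0,0,-0.13,0,0.034, 0,0,-0.13,0,0.034, 0,0,-0.13,0,0.034]' >/dev/null
python3 st.py
python3 -m creep '[0,0,-0.02,0,0.034, 0,0,-0.04,0,0.034, 0,0,-0.053,0,0.034, 0,0,-0.053,0,0.034, 0,0,-0.053,0,0, 0,0,-0.053,0,0, 0,0,-0.053,0,0, 0,0,-0.053,0,0, 0,0,-0.053,0,0]' >/dev/null
python3 st.py
python3 -m creep '[0,0,0.005,0,0, 0,0,0.01,0,0, 0,0,0.015,0,0, 0,0,0.015,0,0, 0,-0.015,0.015,0,0, 0,-0.03,0.015,0,0, 0,-0.045,0.015,0,0, 0,-0.06,0.015,0,0, 0,-0.08,0.015,0,0, 0,-0.08,0.04,0,0]' >/dev/null
python3 st.py
```

```text
[0.634 0.321 0.014 1.26  0.003 0.633] [0.4286 0.3164 0.1932] yaw -3.1405 tilt [0.002 0.004] F [ 0.6 -0.   0.2] w 0.034 g 0.0 t 32.35
[ 0.636  0.356 -0.073  1.131  0.002  0.633] [0.4303 0.3187 0.1429] yaw -3.1388 tilt [0.007 0.008] F [-0.2 -0.8  5.9] w 0.0105 g 61.7 t 33.1
[ 0.498  0.247 -0.136  1.196  0.002  0.499] [0.4241 0.2315 0.1753] yaw 3.1408 tilt [-0.009 -0.002] F [-0.6  0.2 -1.3] w 0.0104 g 60.7 t 33.9333
```

```bash

python3 -m creep '[0,0,0.04,0,0, 0,0,0.08,0,0, 0.01,0,0.12,0,0, 0.03,-0.03,0.15,0,0, 0.05,-0.06,0.15,0,0, 0.069,-0.09,0.15,0,0, 0.069,-0.13,0.15,0,0, 0.069,-0.17,0.15,0,0, 0.069,-0.2,0.15,0,0, 0.069,-0.223,0.15,0,0]' >/dev/null
python3 -m creep '[0,0,0,0,0, 0,0,-0.04,0,0, 0,0,-0.08,0,0, 0,0,-0.12,0,0, 0,0,-0.16,0,0, 0,0,-0.19,0,0, 0,0,-0.21,0,0, 0,0,-0.22,0,0, 0,0,-0.227,0,0, 0,0,-0.227,0,0]' >/dev/null
python3 st.py
python3 -m creep '[0,0,-0.001,0,0, 0,0,-0.001,0,0, 0,0,-0.001,0,0.03, 0,0,-0.001,0,0.03, 0,0,-0.001,0,0.03, 0,0,0.01,0,0.03, 0,0,0.05,0,0.03, 0,0,0.09,0,0.03, 0,0,0.13,0,0.03, 0,0,0.17,0,0.03]' >/dev/null
python3 st.py
python3 -m creep '[0,0,0.04,0,0.03, 0.01,0,0.08,0,0.03, 0.03,0,0.1,0,0.03, 0.06,0,0.1,0,0.03, 0.06,0,0.1,0,0.03]' >/dev/null
python3 st.py; python3 look.py w12 bottle1_tab=.106 bottle1=.005 lid clamp_left_grip clamp_right_grip clamp_left_hinge clamp_right_hinge
```

```text
[ 0.026  0.327 -0.223  1.014  0.006  0.023] [0.4984 0.0148 0.1049] yaw -3.1388 tilt [0.005 0.006] F [ 0.9  0.3 -1. ] w 0.0104 g 60.7 t 35.6
[0.027 0.219 0.09  1.439 0.006 0.024] [0.4973 0.015  0.2749] yaw -3.1384 tilt [0.002 0.006] F [ 0.9 -0.4  1. ] w 0.0301 g 0.0 t 36.4333
[0.024 0.365 0.539 1.739 0.006 0.021] [0.5624 0.0151 0.3722] yaw -3.1386 tilt [0.006 0.006] F [-0.9 -1.  -1.9] w 0.0301 g 0.0 t 36.85
bottle1_tab 0.75 [263, 194] [ 0.5629 -0.0471  0.106 ]
bottle1 0.97 [277, 181] [ 0.5618 -0.0436  0.005 ]
bottle1 0.95 [272, 132] [ 0.4985 -0.0476  0.005 ]
bottle1 0.65 [323, 178] [0.5577 0.0194 0.005 ]
bottle1 0.55 [322, 134] [0.501  0.0171 0.005 ]
bottle1 0.44 [298, 157] [ 0.5299 -0.014   0.005 ]
lid 0.76 [27, 88] [ 0.4455 -0.358   0.    ]
clamp_left_grip 0.75 [461, 241] [0.5943 0.146  0.18  ]
clamp_right_grip 0.81 [82, 95] [ 0.4677 -0.1835  0.18  ]
clamp_right_grip 0.54 [319, 186] [0.5433 0.0136 0.18  ]
clamp_right_grip 0.4 [274, 134] [ 0.4985 -0.025   0.18  ]
clamp_left_hinge 0.77 [395, 196] [0.5552 0.0855 0.162 ]
clamp_right_hinge 0.63 [31, 90] [ 0.4623 -0.2381  0.162 ]
clamp_right_hinge 0.62 [172, 142] [ 0.5054 -0.1196  0.162 ]
```

View pics/w12.png

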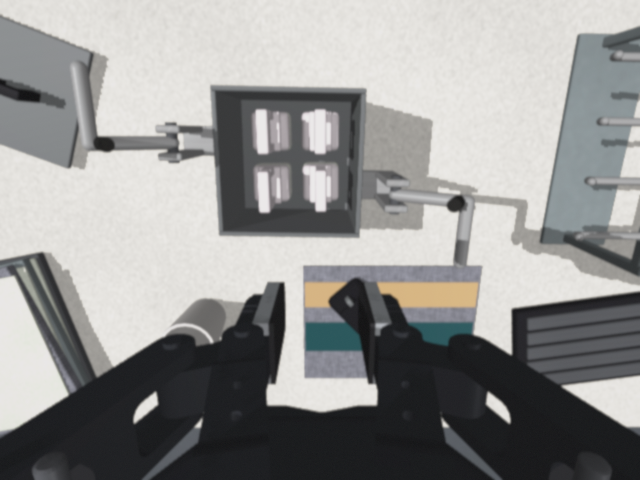

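All four bottles stand in the box, at about (270,130), (320,130), (268,185) and (320,185). Now the lid, at the upper left.

```bash

python3 -m creep '[0,-0.04,0,0,0.04, 0,-0.08,0,0,0.04, -0.02,-0.11,0,0,0.04, -0.04,-0.14,0,0,0.04, -0.06,-0.17,0,0,0.04, -0.08,-0.2,0,0,0.04, -0.1,-0.24,0,0,0.04, -0.1,-0.28,0,0,0.04, -0.1,-0.32,0,0,0.04, -0.1,-0.36,0,0,0.04]' >/dev/null
python3 -m creep '[0,-0.01,0,0,0.04, 0,-0.01,0,0,0.04, 0,-0.01,0,0,0.04]' >/dev/null
python3 st.py; python3 look.py w13 lid lid_handle
cat > lidpose.py <<'E'
from h import *
im,K,E=cam("wrist"); hsv=cv2.cvtColor(im,cv2.COLOR_RGB2HSV)
c0=proj(K,E,[.447,-.36,.016]); print(c0)
g=im.mean(2); m=((g>70)&(g<130)).astype(np.uint8)
print("grey at lid",im[int(c0[1])-25:int(c0[1])+25:10,int(c0[0])+25].tolist())
E
python3 lidpose.py
```

```text
[-0.664  0.412  0.611  1.772  0.007 -0.666] [ 0.4573 -0.3548  0.3732] yaw -3.1398 tilt [0.003 0.007] F [ 0.1  1.1 -0.1] w 0.0402 g 0.0 t 38.3333
lid 0.75 [140, 172] [ 0.4456 -0.598   0.    ]
lid 0.59 [583, 283] [0.6073 0.0366 0.    ]
lid 0.55 [317, 173] [ 0.4453 -0.3585  0.    ]
lid_handle 0.91 [315, 183] [ 0.4529 -0.3605  0.046 ]
lid_handle 0.71 [125, 180] [ 0.45   -0.5962  0.046 ]
[315.14190915 174.23906803]
grey at lid [[107, 109, 112], [106, 110, 111], [106, 109, 111], [77, 78, 79], [84, 85, 87]]
```

View pics/w13.png

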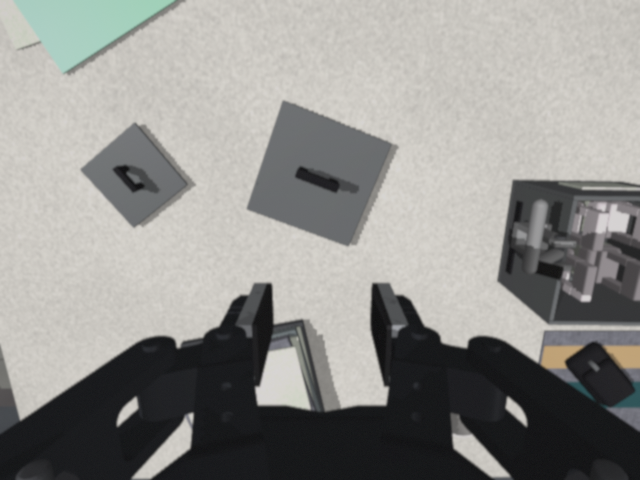

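The lid's plate corners are at (284,101), (394,145), (350,245) and (248,210). Its handle bar runs from (297,172) to (340,187). The small look-alike is at (137,175).

```bash
cat >lp.py <<'E'
from h import *
im,K,E=cam("wrist")
g=cv2.cvtColor(im,cv2.COLOR_RGB2GRAY); m=cv2.inRange(g,70,125); 
m=cv2.morphologyEx(m,cv2.MORPH_CLOSE,np.ones((25,25))); m=cv2.morphologyEx(m,cv2.MORPH_OPEN,np.ones((9,9)))
n,l,s,c=cv2.connectedComponentsWithStats(m)
k=l[190,335]; print(s[k] if k else None)
r=cv2.minAreaRect(np.argwhere(l==k)[:,::-1].astype(np.float32)); print(r)
for name,P in [("hand",[(284,101),(394,145),(350,245),(248,210)]),("auto",cv2.boxPoints(r))]:
    W=np.array([atz(K,E,(u/640,v/480),.016) for u,v in P])[:,:2]; e=np.roll(W,-1,0)-W
    print(name,"centre",W.mean(0).round(4),"sides",np.linalg.norm(e,axis=1).round(4),"ang",np.degrees(np.arctan2(e[:,1],e[:,0])).round(1))
a,b=[atz(K,E,(u/640,v/480),.053) for u,v in [(297,172),(340,187)]]; print("bar",a,b,np.degrees(np.arctan2(*(b-a)[[1,0]])))
E
python3 lp.py
```

```text
[  249   103   140   139 12630]
((317.7945251464844, 173.04794311523438), (116.69002532958984, 113.76399993896484), 20.556045532226562)
hand centre [ 0.4515 -0.3549] sides [0.1509 0.146  0.148  0.149 ] ang [  69.5  -21.5 -109.4  159.7]
auto centre [ 0.4487 -0.3564] sides [0.1474 0.1482 0.152  0.16  ] ang [ 157.3   70.7  -18.2 -111. ]
bar [ 0.44031331 -0.38183014  0.053     ] [ 0.4584215 -0.3289369  0.053    ] 71.10117498106128
```

```bash

python3 -m creep '[0,0,-0.03,0.12,0.04, 0,0,-0.06,0.24,0.04, 0,0,-0.09,0.36,0.04, 0,0,-0.12,0.48,0.04, 0,0,-0.15,0.6,0.04, 0,0,-0.18,0.72,0.04, 0,0,-0.2,0.84,0.04, 0,0,-0.22,0.96,0.04, 0,0,-0.24,1.08,0.04, 0,0,-0.24,1.2,0.04]' >/dev/null
python3 -m creep '[0,0,0,0.022,0.04, 0,0,0,0.022,0.04, 0,0,0,0.022,0.04]' >/dev/null
python3 st.py; python3 look.py w14 lid lid_handle
```

```text
[-6.590e-01  4.570e-01  6.000e-02  1.178e+00  1.000e-03 -1.883e+00] [ 0.4587 -0.3549  0.1346] yaw -1.9179 tilt [-0.003  0.004] F [-0.9 -0.3  0.2] w 0.0399 g 0.0 t 39.6667
lid 0.69 [331, 216] [ 0.4497 -0.3583  0.    ]
lid_handle 0.87 [334, 231] [ 0.4491 -0.3585  0.046 ]
```

```bash

python3 -m creep '[-0.009,-0.002,-0.03,0,0.04, -0.009,-0.002,-0.05,0,0.04, -0.009,-0.002,-0.06,0,0.04, -0.009,-0.002,-0.06,0,0.04]' >/dev/null
python3 st.py; python3 look.py w15 lid_handle
python3 - <<'E'
from h import *
im=cv2.imread("pics/w15.png"); g=cv2.cvtColor(im,cv2.COLOR_BGR2GRAY)
im,K,E=cam("wrist"); print(proj(K,E,[.4495,-.3565,.053]))
for v in (180,200,220,240,260): r=g[v,200:440]; print(v,(np.where(r<50)[0]+200)[[0,-1]] if (r<50).any() else None)
E
```

```text
[-6.730e-01  5.030e-01 -4.500e-02  1.035e+00  1.000e-03 -1.897e+00] [ 0.4473 -0.3558  0.0711] yaw -1.9173 tilt [-0.008  0.008] F [-0.8  0.1  0.2] w 0.0395 g 0.0 t 40.15
lid_handle 0.91 [315, 274] [ 0.4494 -0.3592  0.046 ]
[321.56836872 284.12586421]
180 None
200 None
220 [305 327]
240 [304 328]
260 [304 327]
```

```bash

python3 -m creep '[0,-0.001,-0.02,0,0.04, 0,-0.001,-0.037,0,0.04, 0,-0.001,-0.041,0,0.04, 0,-0.001,-0.041,0,0.04]' >/dev/null
python3 st.py
python3 -m creep '[0,0,0,0,0, 0,0,0,0,0, 0,0,0,0,0, 0,0,0,0,0, 0,0,0,0,0, 0,0,0,0,0]' >/dev/null
python3 st.py
python3 -m creep '[0,0,0.01,0,0, 0,0,0.02,0,0, 0,0,0.03,0,0, 0,0,0.03,0,0]' >/dev/null
python3 st.py
```

```text
[-6.740e-01  5.470e-01 -8.600e-02  9.460e-01  1.000e-03 -1.899e+00] [ 0.4487 -0.3577  0.0322] yaw -1.9165 tilt [-0.005  0.006] F [-0.1 -0.1 -0.4] w 0.0401 g 0.0 t 40.6333
[-6.740e-01  5.440e-01 -8.400e-02  9.450e-01  1.000e-03 -1.899e+00] [ 0.4499 -0.3588  0.0341] yaw -1.9164 tilt [-0.002  0.003] F [-0.  -0.1  6.6] w 0.0108 g 61.7 t 41.1333
[-6.740e-01  5.100e-01 -5.000e-02  1.013e+00  1.000e-03 -1.899e+00] [ 0.4501 -0.359   0.065 ] yaw -1.9165 tilt [-0.001  0.002] F [-0.  -0.5 -2.3] w 0.0107 g 60.6 t 41.4667
```

```bash

python3 -m creep '[0,0,0.04,0.05,0, 0,0,0.08,0.1,0, 0,0,0.12,0.15,0, 0,0,0.16,0.2,0, 0,0,0.2,0.25,0, 0,0,0.24,0.3,0, 0.01,0.02,0.265,0.342,0, 0.02,0.05,0.265,0.342,0, 0.03,0.08,0.265,0.342,0, 0.04,0.11,0.265,0.342,0]' >/dev/null
python3 -m creep '[0.01,0.035,0,0,0, 0.02,0.07,0,0,0, 0.03,0.105,0,0,0, 0.035,0.14,0,0,0, 0.04,0.175,0,0,0, 0.04,0.205,0,0,0, 0.04,0.225,0,0,0, 0.04,0.23,0,0,0, 0.04,0.23,0,0,0, 0.04,0.23,0,0,0]' >/dev/null
python3 st.py; python3 look.py w16 lid_handle=.341 lid=.295 clamp_left_hinge clamp_right_hinge
python3 - <<'E'
from h import *
im=cv2.imread("pics/w16.png"); cv2.imwrite("pics/w16c.png",im[0:400,20:620])
E
```

```text
[-0.036  0.289  0.316  1.604  0.002 -1.603] [ 0.5287 -0.0183  0.3273] yaw -1.5741 tilt [-0.006  0.003] F [-0.4 -0.4 -3.2] w 0.0107 g 60.5 t 43.1333
lid_handle 0.67 [321, 318] [ 0.5289 -0.0187  0.341 ]
lid 0.98 [322, 273] [ 0.5285 -0.0189  0.295 ]
lid 0.36 [114, 67] [ 0.6169 -0.1132  0.295 ]
clamp_right_hinge 0.93 [353, 85] [ 0.5036 -0.1201  0.162 ]
clamp_right_hinge 0.65 [324, 269] [0.5261 0.0294 0.162 ]
```

View pics/w16c.png

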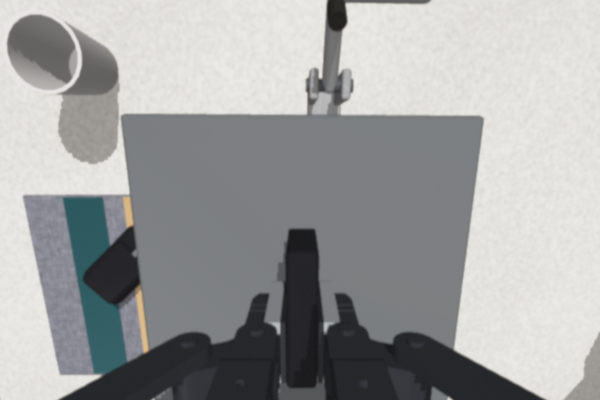

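The lid is held level over the box. Its far edge runs from (142,115) to (502,117) in the full picture.

```bash
python3 - <<'E'
from h import *
im,K,E=cam("wrist"); z=bot.get_obs()["eef_pos"][2]-.018
a,b=[atz(K,E,(u/640,v/480),z) for u,v in [(142,115),(502,117)]]
d=a-b; print(a,b,np.linalg.norm(d),np.degrees(np.arctan2(d[1],d[0])), "centre",(a+b)[:2]/2+[0,.075])
E
python3 st.py
```

```text
[ 0.60105255 -0.0941326   0.30930928] [ 0.45484648 -0.09260321  0.30930928] 0.14621407371831593 -0.5993212801615114 centre [ 0.52794952 -0.01836791]
[-0.038  0.289  0.316  1.604  0.003 -1.603] [ 0.5288 -0.0191  0.3273] yaw -1.5763 tilt [-0.006  0.003] F [ 0.8 -0.2 -2.4] w 0.0108 g 60.5 t 43.4333
```

```bash

python3 -m creep '[0.002,0.002,-0.03,0,0, 0.002,0.002,-0.06,0,0, 0.002,0.002,-0.09,0,0, 0.002,0.002,-0.12,0,0, 0.002,0.002,-0.14,0,0, 0.002,0.002,-0.155,0,0, 0.002,0.002,-0.155,0,0, 0.002,0.002,-0.155,0,0]' >/dev/null
python3 st.py
python3 -m creep '[0,0,-0.004,0,0, 0,0,-0.008,0,0, 0,0,-0.010,0,0, 0,0,-0.010,0,0]' >/dev/null
python3 st.py
python3 -m creep '[0,0,-0.002,0,0, 0,0,-0.004,0,0, 0,0,-0.005,0,0, 0,0,-0.005,0,0]' >/dev/null
python3 st.py; python3 look.py w17 clamp_left_hinge clamp_right_hinge lid=.122
```

```text
[-0.033  0.339 -0.017  1.222  0.003 -1.599] [ 0.5302 -0.0165  0.1718] yaw -1.5754 tilt [-0.008  0.003] F [-0.2 -0.  -2.1] w 0.0108 g 60.5 t 44.1
[-0.032  0.345 -0.034  1.197  0.003 -1.599] [ 0.5309 -0.016   0.1625] yaw -1.5745 tilt [-0.005  0.003] F [-0.7  0.5 -2.8] w 0.0107 g 60.5 t 44.4333
[-0.032  0.349 -0.043  1.185  0.003 -1.599] [ 0.5306 -0.0159  0.1571] yaw -1.5744 tilt [-0.006  0.003] F [-0.3  0.5 -2.8] w 0.0107 g 60.5 t 44.7667
clamp_right_hinge 0.66 [396, 20] [ 0.5061 -0.1193  0.162 ]
lid 0.76 [320, 273] [ 0.5311 -0.015   0.122 ]
```

```bash

python3 -m creep '[0,0,-0.001,0,0, 0,0,-0.002,0,0, 0,0,-0.003,0,0, 0,0,-0.003,0,0]' >/dev/null
python3 st.py
python3 -m creep '[0,0,0,0,0.04, 0,0,0,0,0.04, 0,0,0,0,0.04, 0,0,0,0,0.04, 0,0,0.02,0,0.04, 0,0,0.06,0,0.04, 0,0,0.1,0,0.04, 0,0,0.14,0,0.04, 0,0,0.18,0,0.04, 0,0,0.18,0,0.04]' >/dev/null
python3 st.py; python3 look.py w18 clamp_left_hinge clamp_right_hinge lid=.122 lid_handle=.168 clamp_right_grip clamp_left_grip
python3 - <<'E'
from h import *
for n in("scene","top"):
    im,K,E=cam(n)
    for t,z in (("lid",.122),("lid_handle",.168),("clamp_left_grip",.19),("clamp_right_grip",.19)):
        for r in bot.place_of(n,t): c=r["centre"]; print(n,t,round(r["score"],2),atz(K,E,c,z).round(3))
E
```

```text
[-0.032  0.349 -0.046  1.18   0.003 -1.599] [ 0.531  -0.016   0.1561] yaw -1.5745 tilt [-0.004  0.003] F [-3.3  0.3  6.8] w 0.0103 g 61.8 t 45.3
[-0.032  0.288  0.356  1.629  0.003 -1.599] [ 0.5338 -0.0161  0.3434] yaw -1.5745 tilt [0.01  0.003] F [0.  0.7 0.3] w 0.04 g 0.0 t 46.1333
clamp_left_hinge 0.86 [302, 315] [0.5543 0.0851 0.162 ]
clamp_left_hinge 0.49 [129, 66] [ 0.6891 -0.134   0.162 ]
clamp_right_hinge 0.59 [357, 86] [ 0.5068 -0.1182  0.162 ]
lid 0.72 [327, 198] [ 0.5306 -0.0209  0.122 ]
lid_handle 0.64 [327, 212] [ 0.5305 -0.016   0.168 ]
clamp_left_grip 0.97 [263, 390] [0.5925 0.155  0.18  ]
clamp_left_grip 0.49 [130, 65] [ 0.6794 -0.1324  0.18  ]
scene lid 0.69 [ 0.544 -0.415  0.122]
scene lid 0.66 [ 0.539 -0.01   0.122]
scene lid 0.45 [0.589 0.417 0.122]
scene lid_handle 0.94 [ 0.549 -0.382  0.168]
scene lid_handle 0.38 [0.567 0.095 0.168]
scene clamp_left_grip 0.62 [0.589 0.146 0.19 ]
scene clamp_left_grip 0.61 [ 0.459 -0.177  0.19 ]
scene clamp_right_grip 0.46 [ 0.455 -0.192  0.19 ]
top lid 0.97 [ 0.449 -0.581  0.122]
top lid 0.87 [ 0.53  -0.016  0.122]
top lid 0.58 [ 0.735 -0.152  0.122]
top lid_handle 0.88 [ 0.442 -0.574  0.168]
top lid_handle 0.76 [ 0.533 -0.015  0.168]
top clamp_left_grip 0.59 [0.587 0.141 0.19 ]
top clamp_right_grip 0.62 [ 0.464 -0.163  0.19 ]
```

The lid is home: contact came at the expected height and its origin is about 122 mm up. Now the clamps, left one first.

```bash

python3 -m creep '[0.01,0.02,0,-0.12,0.04, 0.02,0.04,0,-0.24,0.04, 0.03,0.06,0,-0.36,0.04, 0.04,0.08,0,-0.48,0.04, 0.05,0.1,0,-0.6,0.04, 0.057,0.12,0,-0.72,0.04, 0.057,0.14,0,-0.84,0.04, 0.057,0.163,0,-0.96,0.04, 0.057,0.163,0,-1.08,0.04, 0.057,0.163,0,-1.2,0.04]' >/dev/null
python3 -m creep '[0,0,0,-0.12,0.03, 0,0,0,-0.24,0.03, 0,0,0,-0.367,0.03, 0,0,0,-0.367,0.03, 0,0,-0.03,-0.367,0.03, 0,0,-0.06,-0.367,0.03, 0,0,-0.08,-0.367,0.03, 0,0,-0.08,-0.367,0.03, 0,0,-0.08,-0.367,0.03]' >/dev/null
python3 st.py; python3 look.py w19 clamp_left_grip=.19
python3 - <<'E'
import numpy as np
a=np.linspace(2.7,0,21); p=np.c_[-.065*np.cos(a),.065*np.sin(a)]; p-=p[0]
print((p*1000).round(0).astype(int).tolist())
E
```

```text
[0.243 0.449 0.36  1.48  0.005 0.241] [0.5871 0.1468 0.2535] yaw -3.1396 tilt [0.    0.005] F [ 0.1 -0.3 -0. ] w 0.03 g 0.0 t 48.5667
clamp_left_grip 0.85 [311, 262] [0.5922 0.1411 0.19  ]
[[0, 0], [-4, 8], [-10, 15], [-16, 21], [-23, 26], [-30, 31], [-38, 34], [-47, 36], [-56, 37], [-64, 37], [-73, 36], [-81, 33], [-89, 30], [-97, 25], [-104, 19], [-110, 13], [-115, 6], [-119, -2], [-121, -10], [-123, -19], [-124, -28]]
```

```bash

python3 -m creep '[0.001,-0.005,-0.03,0,0.03, 0.001,-0.005,-0.055,0,0.03, 0.001,-0.005,-0.067,0,0.03, 0.001,-0.005,-0.067,0,0.03]' >/dev/null
python3 st.py
python3 -m creep '[0,0,0,0,0, 0,0,0,0,0, 0,0,0,0,0, 0,0,0,0,0, 0,0,0,0,0]' >/dev/null
python3 st.py; python3 look.py w20 clamp_left_grip=.2; python3 - <<'E'
import numpy as np
for a0 in (2.52,):
    a=np.linspace(a0,0,19); p=np.c_[-.065*np.cos(a),.065*np.sin(a)]; p-=p[0]
    print((p*1000).round(0).astype(int).tolist())
E
```

```text
[0.234 0.469 0.218 1.317 0.005 0.233] [0.5881 0.1417 0.1859] yaw -3.1409 tilt [0.001 0.005] F [-0.4  0.5 -0.5] w 0.03 g 0.0 t 49.0
[0.234 0.467 0.221 1.317 0.005 0.234] [0.5901 0.1421 0.189 ] yaw 3.1414 tilt [0.007 0.006] F [ 0.9 -1.1  1.8] w 0.0095 g 58.9 t 49.4167
clamp_left_grip 0.57 [319, 308] [0.5872 0.1409 0.2   ]
[[0, 0], [-6, 7], [-13, 13], [-20, 18], [-28, 22], [-37, 25], [-46, 27], [-55, 27], [-64, 26], [-73, 24], [-81, 21], [-89, 16], [-96, 11], [-103, 4], [-108, -3], [-112, -11], [-115, -20], [-117, -29], [-118, -38]]
```

```bash

python3 -m creep '[0,-0.006,0.007,0,0, 0,-0.013,0.013,0,0, 0,-0.02,0.018,0,0, 0,-0.028,0.022,0,0]'; python3 -m creep '[0,-0.009,0.003,0,0, 0,-0.018,0.005,0,0, 0,-0.027,0.005,0,0, 0,-0.036,0.004,0,0, 0,-0.045,0.002,0,0]' ; python3 st.py
```

```text
clock: 49.85
eef_pos: [0.5901, 0.122, 0.2129]
tool_rot: [-0.003, 1.0, 0.012, 0.004]
ft_force: [-3.5, 19.1, 16.2]
grip_width: 0.0089
grasp_force: 58.8
clock: 50.27
eef_pos: [0.591, 0.0721, 0.2222]
tool_rot: [-0.002, 1.0, 0.006, 0.009]
ft_force: [-10.2, -0.2, 23.7]
grip_width: 0.0086
grasp_force: 70.9
[0.117 0.421 0.236 1.367 0.009 0.113] [0.591  0.0721 0.2222] yaw -3.1377 tilt [0.018 0.012] F [-10.2  -0.2  23.7] w 0.0086 g 70.9 t 50.2667
```

```bash

python3 -m creep '[0,-0.004,0.003,0,0, 0,-0.010,0.001,0,0, 0,-0.0155,-0.002,0,0, 0,-0.0255,-0.01,0,0]'; python3 -m creep '[0,-0.009,-0.01,0,0, 0,-0.012,-0.016,0,0, 0,-0.015,-0.022,0,0]'; python3 st.py; python3 look.py w21 clamp_left_grip=.19
```

```text
clock: 50.6
eef_pos: [0.5902, 0.0434, 0.2059]
tool_rot: [-0.0, 1.0, 0.003, 0.005]
ft_force: [-11.6, 2.1, 12.2]
grip_width: 0.0085
grasp_force: 74.9
clock: 50.85
eef_pos: [0.5899, 0.0263, 0.1811]
tool_rot: [0.001, 1.0, 0.001, 0.004]
ft_force: [-0.3, -5.0, 5.3]
grip_width: 0.0088
grasp_force: 80.3
[0.043 0.438 0.156 1.281 0.002 0.045] [0.5899 0.0263 0.1811] yaw 3.14 tilt [0.007 0.003] F [-0.3 -5.   5.3] w 0.0088 g 80.3 t 50.85
clamp_left_grip 0.57 [321, 310] [0.5891 0.0258 0.19  ]
```

```bash

python3 -m creep '[0,-0.002,-0.007,0,0, 0,-0.003,-0.014,0,0, 0,-0.004,-0.02,0,0, 0,-0.004,-0.02,0,0]'; python3 st.py; python3 look.py w22 clamp_left_grip=.162 clamp_left_hinge
```

```text
clock: 51.28
eef_pos: [0.5897, 0.0207, 0.1594]
tool_rot: [0.001, 1.0, -0.0, 0.003]
ft_force: [9.0, -12.3, -3.0]
grip_width: 0.0084
grasp_force: 83.6
[ 3.600e-02  4.520e-01  1.190e-01  1.233e+00 -1.000e-03  3.800e-02] [0.5897 0.0207 0.1594] yaw 3.139 tilt [ 0.006 -0.001] F [  9.  -12.3  -3. ] w 0.0084 g 83.6 t 51.2833
clamp_left_grip 0.56 [320, 310] [0.592 0.02  0.162]
clamp_left_hinge 0.75 [492, 218] [0.5537 0.0856 0.162 ]
clamp_left_hinge 0.72 [198, 144] [ 0.5261 -0.0238  0.162 ]
```

```bash

for i in 1 2 3; do python3 -m creep '[0,0,-0.002,0,0, 0,0,-0.003,0,0, 0,0,-0.003,0,0]' >/dev/null; python3 st.py; done
```

```text
[ 0.036  0.453  0.115  1.227 -0.002  0.038] [0.5897 0.0206 0.1571] yaw 3.139 tilt [ 0.006 -0.001] F [-5.3 -8.4  3.7] w 0.0089 g 83.4 t 51.6833
[ 0.036  0.455  0.11   1.22  -0.002  0.038] [0.5898 0.0204 0.154 ] yaw 3.1389 tilt [ 0.006 -0.002] F [  9.1 -13.6  -2.2] w 0.0084 g 84.7 t 51.9333
[ 0.036  0.457  0.105  1.213 -0.002  0.038] [0.5899 0.0203 0.1513] yaw 3.1388 tilt [ 0.006 -0.002] F [ 12.3 -14.9  -1.4] w 0.0089 g 85.4 t 52.1833
```

```bash

python3 -m creep '[0,0,-0.002,0,0, 0,0,-0.002,0,0, 0,0,-0.002,0,0.03, 0,0,-0.002,0,0.03, 0,0,-0.002,0,0.03, 0,0,0.015,0,0.03, 0,0,0.035,0,0.03, 0,0,0.06,0,0.03, 0,0,0.06,0,0.0]' >/dev/null; python3 st.py
python3 -m creep '[0,0.002,0,0,0, 0,0.002,0,0,0, 0,0.002,0,0,0, 0,0.002,-0.015,0,0, 0,0.002,-0.028,0,0, 0,0.002,-0.033,0,0, 0,0.002,-0.033,0,0]'>/dev/null; python3 st.py
for i in 1 2; do python3 -m creep '[0,0,-0.002,0,0, 0,0,-0.004,0,0, 0,0,-0.004,0,0]' >/dev/null; python3 st.py; done
```

```text
[0.04  0.422 0.22  1.358 0.006 0.038] [0.5911 0.0254 0.2151] yaw -3.1403 tilt [0.011 0.007] F [0.9 0.6 1.2] w 0.0191 g 0.0 t 52.9333
[0.042 0.444 0.147 1.276 0.006 0.042] [0.587  0.0266 0.1745] yaw -3.1414 tilt [-0.002  0.006] F [ 0.6  0.  -0.9] w 0.0001 g 0.0 t 53.5167
[0.042 0.444 0.144 1.267 0.006 0.042] [0.589  0.0265 0.1735] yaw -3.1415 tilt [0.004 0.006] F [-0.5 -0.3 -0.3] w 0.0 g 0.0 t 53.7667
[0.042 0.446 0.136 1.258 0.006 0.042] [0.5887 0.0265 0.1691] yaw -3.1415 tilt [0.003 0.006] F [-0.3 -0.2 -0.8] w 0.0003 g 0.0 t 54.0167
```

```bash

for i in 1 2 3; do python3 -m creep '[0,0,-0.001,0,0, 0,0,-0.002,0,0, 0,0,-0.002,0,0]' >/dev/null; python3 st.py; done
```

```text
[0.042 0.446 0.134 1.254 0.006 0.042] [0.589  0.0265 0.168 ] yaw -3.1415 tilt [0.004 0.006] F [-1.5 -0.2  2.5] w 0.0 g 1.2 t 54.2667
[0.042 0.446 0.131 1.251 0.006 0.042] [0.5891 0.0265 0.1676] yaw -3.1415 tilt [0.006 0.006] F [-3.9 -0.2  8.9] w -0.0007 g 5.1 t 54.5167
[0.042 0.445 0.129 1.248 0.006 0.042] [0.5892 0.0265 0.1673] yaw -3.1415 tilt [0.007 0.006] F [-5.9  1.  17.4] w -0.0002 g 8.6 t 54.7667
```

The left clamp is down: its bar top is at 0.168 m, which matches angle 0. Now the right one.

```bash

python3 -m creep '[0,0,0.04,0,0, 0,0,0.08,0,0.03, -0.01,-0.02,0.1,0,0.03, -0.03,-0.05,0.1,0,0.03, -0.05,-0.08,0.1,0,0.03, -0.07,-0.11,0.1,0,0.03, -0.09,-0.14,0.1,0,0.03, -0.11,-0.17,0.1,0,0.03, -0.117,-0.1985,0.1,0,0.03, -0.117,-0.1985,0.1,0,0.03]' >/dev/null
python3 -m creep '[0,0,0,0,0.03, 0,0,0,0,0.03, 0,0,0,0,0.03]' >/dev/null
python3 st.py; python3 look.py w23 clamp_right_grip=.2 clamp_right_hinge
```

```text
[-0.352  0.233  0.078  1.415  0.007 -0.353] [ 0.4722 -0.1712  0.2632] yaw -3.1403 tilt [0.003 0.006] F [-0.8  0.9 -0.2] w 0.03 g 0.0 t 55.85
clamp_right_grip 0.8 [327, 252] [ 0.4714 -0.1681  0.2   ]
clamp_right_hinge 0.87 [396, 284] [ 0.5078 -0.1184  0.162 ]
```

```bash

python3 -m creep '[0,0.001,-0.03,0,0.03, 0,0.001,-0.055,0,0.03, 0,0.001,-0.073,0,0.03, 0,0.001,-0.073,0,0.03, 0,0.001,-0.073,0,0.03]' >/dev/null
python3 st.py
python3 -m creep '[0,0,0,0,0, 0,0,0,0,0, 0,0,0,0,0, 0,0,0,0,0, 0,0,0,0,0]' >/dev/null
python3 st.py; python3 look.py w24 clamp_right_grip=.2; python3 - <<'E'
import numpy as np
a=np.linspace(2.5,0,19); p=np.c_[.065*np.cos(a),.065*np.sin(a)]; p-=p[0]
print((p*1000).round(0).astype(int).tolist())
E
```

```text
[-0.35   0.266 -0.071  1.235  0.007 -0.352] [ 0.4714 -0.1701  0.1897] yaw -3.1403 tilt [0.001 0.007] F [0.9 0.4 1. ] w 0.0299 g 0.0 t 56.4167
[-0.351  0.264 -0.069  1.234  0.008 -0.352] [ 0.4728 -0.1705  0.1914] yaw -3.1411 tilt [0.006 0.007] F [1.2 4.2 1.7] w 0.0097 g 58.7 t 56.8333
clamp_right_grip 0.92 [320, 307] [ 0.471  -0.1711  0.2   ]
[[0, 0], [6, 7], [13, 13], [20, 18], [28, 22], [37, 24], [46, 26], [55, 26], [64, 25], [73, 23], [81, 19], [89, 15], [96, 9], [102, 3], [107, -5], [112, -13], [115, -21], [116, -30], [117, -39]]
```

```bash

python3 -m creep '[0,0.006,0.008,0,0, 0,0.013,0.015,0,0, 0,0.02,0.021,0,0, 0,0.028,0.025,0,0, 0,0.037,0.028,0,0, 0,0.046,0.03,0,0]' | grep -E "pos|force"; python3 -m creep '[0,0.009,0,0,0, 0,0.018,-0.001,0,0, 0,0.027,-0.003,0,0, 0,0.035,-0.006,0,0, 0,0.043,-0.01,0,0, 0,0.05,-0.016,0,0]' | grep -E "pos|force"; python3 -m creep '[0,0.006,-0.007,0,0, 0,0.011,-0.015,0,0, 0,0.015,-0.023,0,0]' | grep -E "pos|force"
```

```text
eef_pos: [0.4734, -0.1277, 0.2201]
ft_force: [3.9, -4.2, 0.8]
grasp_force: 59.6
eef_pos: [0.474, -0.0775, 0.2072]
ft_force: [0.9, -1.9, 11.5]
grasp_force: 60.8
eef_pos: [0.4743, -0.0608, 0.1834]
ft_force: [-3.7, 1.9, 7.4]
grasp_force: 64.6
```

```bash

python3 -m creep '[0,0.003,-0.008,0,0, 0,0.005,-0.016,0,0, 0,0.006,-0.024,0,0, 0,0.006,-0.029,0,0, 0,0.006,-0.029,0,0]' | grep -E "pos|force"
python3 -m creep '[0,0,-0.001,0,0, 0,0,-0.002,0,0, 0,0,-0.002,0,0]' | grep -E "pos|force"
python3 -m creep '[0,0,0,0,0.03, 0,0,0,0,0.03, 0,0,0,0,0.03, 0,0,0.015,0,0.03, 0,0,0.035,0,0.03, 0,0,0.06,0,0.03, 0,0,0.06,0,0, 0,0,0.06,0,0, 0,0,0.06,0,0]' >/dev/null; python3 st.py
```

```text
eef_pos: [0.4744, -0.0542, 0.1524]
ft_force: [1.7, 2.2, 3.3]
grasp_force: 68.1
eef_pos: [0.4747, -0.0542, 0.1521]
ft_force: [8.3, 3.0, 4.2]
grasp_force: 68.3
[-0.118  0.2   -0.105  1.265  0.006 -0.118] [ 0.4709 -0.0542  0.2093] yaw 3.1415 tilt [0.001 0.006] F [-0.3  0.5 -1.1] w -0.0001 g 0.0 t 59.6
```

```bash

python3 -m creep '[0,0.001,-0.015,0,0, 0,0.001,-0.03,0,0, 0,0.001,-0.037,0,0, 0,0.001,-0.037,0,0]' >/dev/null; python3 st.py
for i in 1 2 3; do python3 -m creep '[0,0,-0.001,0,0, 0,0,-0.002,0,0, 0,0,-0.002,0,0]' >/dev/null; python3 st.py; done
```

```text
[-0.116  0.227 -0.177  1.172  0.006 -0.116] [ 0.4693 -0.0528  0.1703] yaw -3.1416 tilt [-0.004  0.006] F [-0.4  0.1  0. ] w -0.0001 g 0.0 t 59.9333
[-0.116  0.225 -0.175  1.168  0.006 -0.116] [ 0.4721 -0.0531  0.1717] yaw -3.1415 tilt [0.004 0.006] F [-0.1  0.5 -0.8] w 0.0001 g 0.0 t 60.1833
[-0.116  0.227 -0.179  1.162  0.006 -0.116] [ 0.4719 -0.053   0.1695] yaw -3.1414 tilt [0.004 0.006] F [ 0.4 -0.5  0.6] w 0.0001 g 0.0 t 60.4333
[-0.116  0.228 -0.182  1.158  0.006 -0.116] [ 0.472  -0.053   0.1679] yaw -3.1415 tilt [0.004 0.006] F [-0.5  0.1  3.2] w -0.0003 g 1.5 t 60.6833
```

Contact came at 0.168 m here too. I press lightly, retreat, and take the last look.

```bash

python3 -m creep '[0,0,-0.002,0,0, 0,0,-0.004,0,0, 0,0,-0.004,0,0]' >/dev/null; python3 st.py
python3 -m creep '[0,0,0.04,0,0, 0,0,0.08,0,0.03, 0,0,0.12,0,0.03, 0,0,0.16,0,0.03, 0,0,0.2,0,0.03, 0.02,0.03,0.22,0,0.03, 0.04,0.045,0.22,0,0.03, 0.06,0.045,0.22,0,0.03, 0.06,0.045,0.22,0,0.03]' >/dev/null; python3 look.py w25 clamp_left_grip=.162 clamp_right_grip=.162 lid_handle=.168 lid=.122
python3 - <<'E'
from h import *
im,K,E=cam("scene"); a=cv2.resize(im[200:320,290:430],None,fx=2.8,fy=2.8)
w=cv2.imread("pics/w25.png")[:,:,::-1][20:356,140:540]
save("end.png",np.hstack([a,w]))
E
```

```text
[-0.116  0.226 -0.185  1.153  0.006 -0.116] [ 0.4722 -0.0531  0.1672] yaw -3.1416 tilt [0.007 0.005] F [-8.1  1.2 23.1] w -0.0001 g 11.7 t 60.9333
clamp_left_grip 0.71 [348, 255] [0.5888 0.021  0.162 ]
clamp_right_grip 0.62 [265, 134] [ 0.4708 -0.0584  0.162 ]
lid_handle 0.65 [305, 194] [ 0.5258 -0.0215  0.168 ]
lid 0.82 [306, 186] [ 0.5249 -0.0225  0.122 ]
```

View pics/end.png

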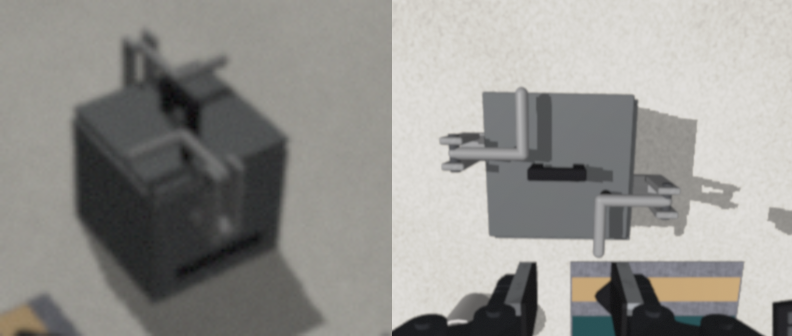

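The picture shows the lid flush on the box, with both clamp arms level across it at (490,153) and (635,200). The gripper is clear.

```bash
python3 -c "
from workcell import bot
print(bot.job_done())"
```

```text
the job is handed in; nothing more can be done
None
```

All four bottles are upright in the box, the lid is fully home and both clamps are down on it; the job was handed in at about 62 s, with no verdict returned yet.

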